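# Close down the print bench

## Robot

A 7-joint arm with a two-finger parallel gripper is mounted at the origin on the work surface. World frame = base frame: x ahead of the robot, y to its left, z up, the work surface at z = 0. Lengths are in m, angles in rad, forces in N, time in s.
With the tool pointing down it reaches from about 0.425 to 0.925 m from the base axis. Payload 6.8 kg.
Tool frame: the origin (TCP) lies between the finger pads; the fingertips stand r.tcp_to_tips ahead of it and the grasp point (between the pads) is the TCP (r.tcp_to_tips is the distance from the TCP to the fingertips, in m); z points along the fingers, y is the line along which they close (so a half turn about z gives the same grasp; the last joint's range is limited). The gripper opens to 85 mm and grips with 20 to 120 N. Pads are 22 mm wide; open, the fingers measure 114 mm over their backs; the gripper's body (76 mm by 85 mm) begins 54 mm behind the grasp point. The pads swing forward as they close: fully open they stand 13 mm farther back than shut.
Start: joints at [-1.34, 0.477, 0.022, 1.555, -0.011, 1.109, -0.083], TCP at [0.224, 0.637, 0.25] pointing down, gripper open.
Joint ranges: [-2.96, 2.96], [-0.34, 2.1], [-1.41, 1.46], [0.24, 2.44], [-1.37, 4.51], [0.17, 1.92], [-2.96, 2.96]. Speed limits (rad/s): [2.39, 2.39, 3.14, 3.14, 3.14, 3.14, 3.14].

## Interface

Orientations are given as a rotation vector (axis times angle).
In Python, from bench import r gives the robot as it stands.
- The arm moves only by the tool servo_tool, never from a script. Its argument "commands" is a list of rows, each a list of 2 entries, a list of its own where there are three numbers: the shift along the tool's x, y, z normalised to -1 to 1, where 1 is 250 mm, then the turn, a rotation vector about the tool's x, y, z normalised to -1 to 1, where 1 is 90 degrees. In form: [[[dx, dy, dz], [ax, ay, az]], ...]. A call has 1 to 20 rows; each row is the pose to reach, as a shift and turn from the pose commanded when the call began, along the tool's axes at that moment; what a row does not reach only later rows make up. A row lasts 1/10 s, in which the tool goes at most 50 mm and 8.59 degrees, less where a joint would pass 70% of its speed; a pose out of reach is approached as far as the arm can. A call with a number of a shift or a turn outside -1 to 1 is refused whole. A call with a gripper value outside its range is refused whole. "claw" is the closure, from 0 (fully open) to 1 (shut), set as the call begins (left out, the last holds). The fingers move at their own pace and stop on an object; "squeeze" is the grip in N (left out, the last holds). Time passes only in rows, so rows that repeat a pose let the fingers close. It gives the time, the measured TCP pose, the force, the opening and the grip force at its end, in the units of the state.
- r.get_obs(): the state, without advancing time (a new reading comes with each control period).
- r.grab_frame(name): name is "scene" or "top" or "wrist"; returns (picture, depth): 384x512x3 uint8, red, green, blue; 384x512 float32, m along the optical axis (not along the pixel's ray), 0 where there is no reading.
- r.camera_model(name): a dict with "fx", "fy", "cx", "cy" (pixels), "extrinsics" (4x4, takes a point from camera to world coordinates); the wrist camera has in their place "hand_eye" (4x4, takes a point from camera to tool coordinates, whose origin is the TCP and whose axes are the flange's). Camera axes: x right, y down, z forward; pixel columns grow to the right and rows downward; lengths in m; the calibration is good to about 2 mm. A picture is of the moment at which its call begins: read the wrist's pose just before it. camera_model takes no time and is no camera call.
- r.hand_in(): hands the job in; it is judged then, once.
Trained networks look in the newest picture that a camera, given by its name, has taken for a name from the list of things; names that differ only in an ending like _2 or _b are one class to them, and where a whole thing is asked for, a point or a joint stands for the part that bears it (a point fixed in the world has none). Each returns a list of dicts, best first, with "confidence" (0 to 1); they miss things now and then, are a little off and sometimes report something else, mostly with a low value. They report only what shows in the picture. A call takes as long as a camera call. They do not tell look-alikes from the thing itself.
- r.boxes_of(camera, target): "uv" ([column, row] in pixels, amid what is visible of it).
- r.mark_of(camera, target): "uv" ([column, row] in pixels: a listed point, or the origin of a listed thing).
The state is a dict: "clock": time; "joints": joint angles; "qvel": joint speeds; "tau": joint torques, N m; "tcp_pos": TCP position; "orientation": TCP orientation; "contact_force": force on the tool from outside, world axes, zero at the start; "moment": the same for the moment, N m; "grip_width": finger opening in m; "gripper_force": force on a finger pad.
Only numpy, scipy, OpenCV 4.12 (cv2) and the standard library are available. Lean on these libraries where they do the work, as an engineer would, in place of code of your own. Each camera call takes 0.05 s, during which the arm holds its last target. There are 200 camera calls.

## Task

Close down the print bench: first press the raised lids of the three paint jars fully home. Then slide every pressing weight over the table, without lifting it, onto the blotter, so that each lies flat and wholly on the sheet with its length straight across the sheet's width. Last, lay the ink roller in its cradle, roller on the two ribs and handle in the fork, and leave the jars standing and the other things on the bench where they are.

Things in the scene. Friction and masses are not known exactly. Their poses are not given: they have to be found in the camera images.
- blotter: Brown blotting sheet, 310 x 140 mm, lying flat on the table at the left, 1 mm thick and offering no step (things slide straight over it). Origin at its centre; x along its 310 mm length, y across its 140 mm width. It cannot move. A fresh print lies beneath it.
- weight1: Pressing weight: dark steel slab 90 x 60 x 14 mm, about 0.6 kg, felt-backed so that it slides easily (friction about 0.25), with an upright wooden grip rib on top, 60 mm long, 14 mm thick, 14 to 46 mm above the table, centred, running along the slab's 90 mm length. Origin at the centre of the underside; x along the 90 mm length (and the rib), z up. All alike; three or four are present.
- weight2: Pressing weight: dark steel slab 90 x 60 x 14 mm, about 0.6 kg, felt-backed so that it slides easily (friction about 0.25), with an upright wooden grip rib on top, 60 mm long, 14 mm thick, 14 to 46 mm above the table, centred, running along the slab's 90 mm length. Origin at the centre of the underside; x along the 90 mm length (and the rib), z up. All alike; three or four are present.
- weight3: Pressing weight: dark steel slab 90 x 60 x 14 mm, about 0.6 kg, felt-backed so that it slides easily (friction about 0.25), with an upright wooden grip rib on top, 60 mm long, 14 mm thick, 14 to 46 mm above the table, centred, running along the slab's 90 mm length. Origin at the centre of the underside; x along the 90 mm length (and the rib), z up. All alike; three or four are present.
- weight4: Pressing weight: dark steel slab 90 x 60 x 14 mm, about 0.6 kg, felt-backed so that it slides easily (friction about 0.25), with an upright wooden grip rib on top, 60 mm long, 14 mm thick, 14 to 46 mm above the table, centred, running along the slab's 90 mm length. Origin at the centre of the underside; x along the 90 mm length (and the rib), z up. All alike; three or four are present.
- jar1: White paint jar, loose, 56 mm across, 60 mm high with its grey lid home. Origin at the centre of the underside, z up.
- lid1 (a joint): Push-on lid of jar1: grey disc 57 mm across, 15 mm deep, sliding on the jar's neck. Value is its height above fully home in m: 0 fully home, at most 0.010; friction of about 6 N holds it wherever it is left. It is pressed straight down on its flat top, which stands 60 mm plus this value above the jar's underside.
- jar2: White paint jar, loose, 56 mm across, 75 mm high with its grey lid home. Origin at the centre of the underside, z up.
- lid2 (a joint): Push-on lid of jar2: grey disc 57 mm across, 15 mm deep, sliding on the jar's neck. Value is its height above fully home in m: 0 fully home, at most 0.010; friction of about 6 N holds it wherever it is left. It is pressed straight down on its flat top, which stands 75 mm plus this value above the jar's underside.
- jar3: White paint jar, loose, 56 mm across, 90 mm high with its grey lid home. Origin at the centre of the underside, z up.
- lid3 (a joint): Push-on lid of jar3: grey disc 57 mm across, 15 mm deep, sliding on the jar's neck. Value is its height above fully home in m: 0 fully home, at most 0.010; friction of about 6 N holds it wherever it is left. It is pressed straight down on its flat top, which stands 90 mm plus this value above the jar's underside.
- brayer: Ink roller (brayer), 0.18 kg, 141 mm long: black roller 32 mm diameter, 60 mm wide, in a 74 mm wide steel yoke, pale wooden handle 22 x 22 mm in section with a round 32 mm end knob. Lies with its axis 16 mm above what it lies on, the same either way up. Origin on the underside, below the handle's front part; x from handle to roller, z up as first laid.
- brayer_grip (a point): Point on the brayer's long axis in the middle of the square handle, 10 mm behind the origin and close to the centre of mass: the place to grip. The handle is 22 mm wide here; the yoke's 74 mm wide cross bar begins 23 mm ahead of this point, the end knob 60 mm behind it.
- brayer_roller (a point): Centre of the roller, on the brayer's axis, 55 mm ahead of brayer_grip.
- brayer_tail (a point): Point on the brayer's axis 45 mm behind brayer_grip, the part of the handle that lies in the cradle's fork.
- cradle: Fixed plywood brayer cradle, base 156 x 84 x 8 mm. Two ribs across it (tops 28 mm above the table, 24 mm apart inside, midway 45 mm ahead of the origin) carry the roller; a fork (16 mm thick, 55 mm behind the origin, 32 mm wide inside, floor 27 mm and tines 53 mm above the table) takes the handle. Origin on the table under the middle; x from fork to ribs.
- cradle_roller (a point): Where the roller's centre lies when the brayer is seated (38.6 mm above the table).
- cradle_tail (a point): Where brayer_tail lies when the brayer is seated (38.6 mm above the table), in the fork.
- tape: Bystander: roll of paper tape, 72 mm across, 25 mm high, lying flat; origin under its centre.
- spare_jar: Bystander: closed jar 54 mm across, 70 mm high, standing off to the right behind the tape; not one of the three open jars. Origin under its centre.
- mug: Bystander: white mug, 85 mm high; origin under its centre.
- spatula: Bystander: spatula, 190 mm long, lying at the far left.
- brush: Bystander: brush, 180 mm long, lying across between the robot's base and the weights.
Things that resemble listed ones, but are neither listed nor needed, are in the scene too. Leave any orange or purple look-alike of the weight2 alone.

How it is judged:
By the outcome, as a careful person would: the job done as asked, in the order asked, and still so for the second after the job is handed in, with the robot touching nothing.
Of weight1, weight2, weight3, weight4 only 3 to 4 are there at a start; the rules pass over those that are not, and their reading is None.
At some moment in a run one of weight1, weight2, weight3, weight4 may be knocked a few centimetres aside while the robot is not near it.
Once in a run the grip may slacken for a moment while it holds something.
It also fails if it takes over 210 s, if anything falls off the work surface, if the arm or the gripper's body presses on something with over 40 N, if the wrist force passes 120 N, or if a joint passes its speed limit or range.

## Working session

There is one attempt and no reset: what is moved stays moved. The work goes in short steps, Python scripts to look and compute and a tool call to move; the robot and the scene stay as the last step left them, time stands still between calls to the robot, and variables do not carry over. Pictures are saved under pics/ and viewed, at most 14 in all, crops included, and the job is handed in when it is done.

Besides the shell and the picture viewer there is one more tool, called after ">>>" as name([rows], argument=value, ...), one row to a line, values as JSON. servo_tool: Moves the arm, as the interface text tells. Scaled input: -1 to 1 covers 250 mm each way for a shift and 90 degrees each way for a turn. Its arguments: {"type":"object","properties":{"commands":{"type":"array"},"claw":{"type":"number"},"squeeze":{"type":"number"}},"required":["commands"]}

```bash
ls; mkdir -p pics
cat > h.py <<'E'
import numpy as np, cv2
from scipy.spatial.transform import Rotation as R
from bench import r
def snap(cam, name=None):
    o=r.get_obs(); img,d=r.grab_frame(cam); m=r.camera_model(cam)
    if cam=='wrist':
        T=np.eye(4); T[:3,:3]=R.from_rotvec(o['orientation']).as_matrix(); T[:3,3]=o['tcp_pos']
        E=T@np.array(m['hand_eye'])
    else: E=np.array(m['extrinsics'])
    if name: cv2.imwrite(f'pics/{name}.png',img[:,:,::-1])
    return img,d,m,E
def cloud(d,m,E):
    v,u=np.mgrid[:d.shape[0],:d.shape[1]]
    P=np.stack([(u-m['cx'])/m['fx']*d,(v-m['cy'])/m['fy']*d,d],-1)
    W=P@E[:3,:3].T+E[:3,3]; W[d<=0]=np.nan
    return W
def proj(p,m,E):
    c=np.linalg.inv(E)@np.append(p,1); return c[0]/c[2]*m['fx']+m['cx'],c[1]/c[2]*m['fy']+m['cy']
def ray(uv,z,m,E):
    dd=E[:3,:3]@np.array([(uv[0]-m['cx'])/m['fx'],(uv[1]-m['cy'])/m['fy'],1]); c=E[:3,3]
    return c+dd*(z-c[2])/dd[2]
E
python3 - <<'E'
from h import *
o=r.get_obs(); print({k:np.round(v,3) for k,v in o.items()}, r.tcp_to_tips)
for c in ('scene','top'):
    img,d,m,E=snap(c,c); print(c,m['fx'],np.round(E,3).tolist()); np.savez(c+'.npz',img=img,d=d,W=cloud(d,m,E))
    W=cloud(d,m,E)
    for n in ('blotter','weight1','jar1','jar2','jar3','brayer','brayer_grip','brayer_roller','brayer_tail','cradle','cradle_roller','cradle_tail','tape','spare_jar','mug'):
        for x in r.mark_of(c,n)[:6]:
            u,v=np.array(x['uv']); 
            uu,vv=int(np.clip(u,0,511)),int(np.clip(v,0,383))
            print(n,np.round([u,v],0),round(x['confidence'],2),np.round(W[vv,uu],3))
E
```

```text
pics
{'clock': np.float64(0.0), 'joints': array([-1.34 ,  0.478,  0.022,  1.556, -0.011,  1.109, -0.083]), 'qvel': array([ 0.001,  0.001,  0.003,  0.001, -0.001,  0.001, -0.001]), 'tau': array([ 1.0000e-03, -5.9644e+01,  1.6080e+00, -2.8120e+01,  1.3000e-02,
        9.0000e-03,  0.0000e+00]), 'tcp_pos': array([0.224, 0.636, 0.249]), 'orientation': array([-5.300e-01, -3.096e+00,  3.000e-03]), 'contact_force': array([-0.245, -0.128, -0.667]), 'moment': array([-0.011,  0.042,  0.057]), 'gripper_force': np.float64(0.0), 'grip_width': np.float64(0.085)} 0.019
scene 347.35910492122485 [[0.108, 0.811, -0.575, 1.234], [0.994, -0.082, 0.071, -0.07], [0.011, -0.58, -0.815, 1.032], [0.0, 0.0, 0.0, 1.0]]
blotter [314. 182.] 0.73 [0.499 0.253 0.003]
blotter [216. 203.] 0.24 [ 0.568 -0.11   0.03 ]
weight1 [216. 203.] 0.9 [ 0.568 -0.107  0.022]
weight1 [307. 125.] 0.85 [0.229 0.282 0.028]
weight1 [265. 207.] 0.74 [0.592 0.061 0.013]
weight1 [183. 281.] 0.71 [nan nan nan]
weight1 [252. 176.] 0.69 [0.454 0.027 0.011]
weight1 [386. 228.] 0.68 [0.719 0.453 0.013]
jar1 [203. 242.] 0.88 [ 0.723 -0.157  0
[... 2112 characters left out ...]
 [343. 184.] 0.87 [ 0.585 -0.278  0.026]
brayer_tail [334. 214.] 0.68 [ 0.479 -0.248  0.028]
cradle [382. 202.] 0.96 [ 0.531 -0.419  0.005]
cradle [287. 254.] 0.52 [ 0.343 -0.084  0.018]
cradle [255. 151.] 0.48 [0.684 0.032 0.078]
cradle [380. 189.] 0.25 [ 0.574 -0.417  0.004]
cradle_roller [381. 190.] 0.93 [ 0.574 -0.417  0.004]
cradle_tail [386. 218.] 0.79 [ 0.472 -0.428  0.022]
tape [333. 156.] 0.62 [ 0.695 -0.255 -0.005]
tape [287. 253.] 0.61 [ 0.346 -0.084  0.019]
tape [380. 190.] 0.19 [ 0.574 -0.417  0.004]
spare_jar [335. 202.] 0.73 [ 0.522 -0.253  0.022]
spare_jar [363. 147.] 0.53 [ 0.714 -0.346  0.047]
mug [212. 129.] 0.95 [0.788 0.193 0.003]
mug [254. 222.] 0.67 [0.448 0.031 0.04 ]
```

Run:
```python
import cv2
a=cv2.imread('pics/top.png')[90:320,100:430]; cv2.imwrite('pics/top_c.png',cv2.resize(a,(792,552),interpolation=cv2.INTER_CUBIC))
a=cv2.imread('pics/scene.png')[80:320,90:420]; cv2.imwrite('pics/scene_c.png',cv2.resize(a,(792,576),interpolation=cv2.INTER_CUBIC))
```

```text
(no output)
```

View pics/top_c.png

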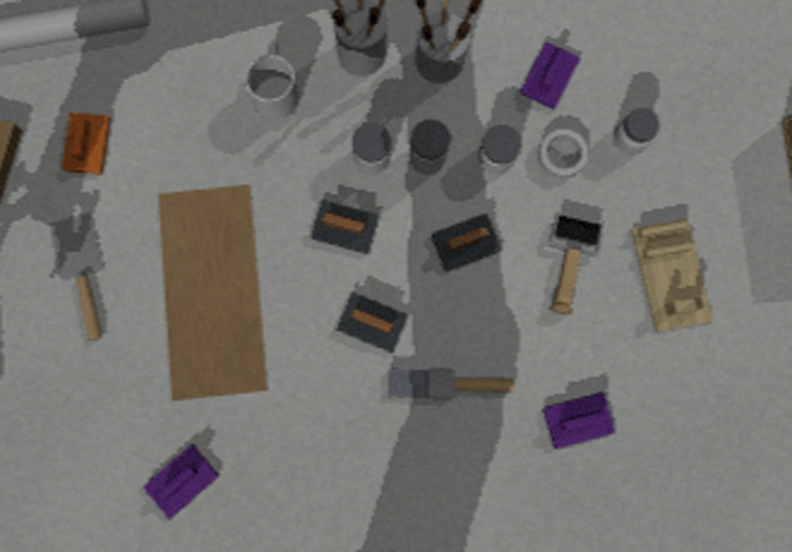

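View pics/scene_c.png

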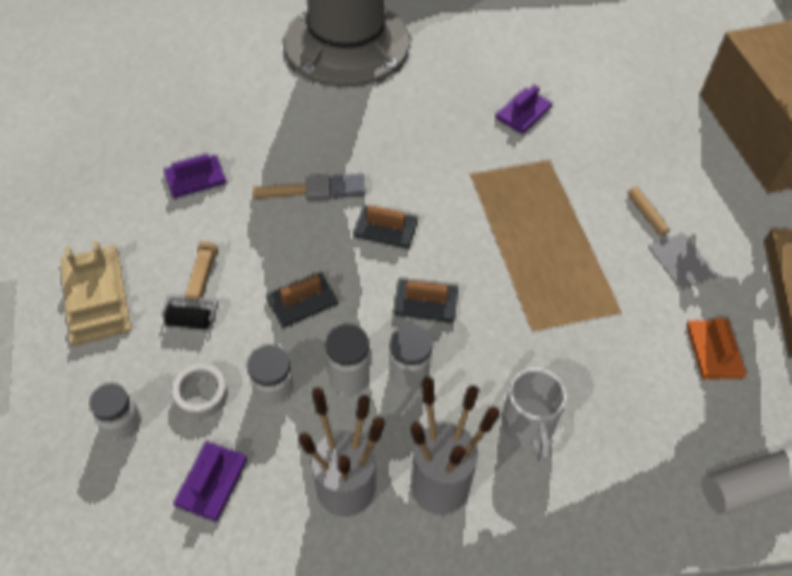

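The pictures show three dark weights with brown ribs at about (345,225), (467,243) and (373,322) in the top crop. The three jars stand at (372,145), (431,143) and (500,146), the brayer at (575,260), the cradle at (672,275) and the blotter at (213,292). The orange and purple slabs are decoys. Next I'll measure positions from depth.

```bash
cat >> h.py <<'E'
def hsv(img): return cv2.cvtColor(img,cv2.COLOR_RGB2HSV)
def rect(P,lab,zc):
    c,s,a=cv2.minAreaRect(P[:,:2].astype(np.float32)); 
    if s[0]<s[1]: s=s[::-1]; a+=90
    a=(a+90)%180-90
    print(lab,'c',np.round(c,4),'s',np.round(s,3),'ang',round(a,1),'mean',np.round(P.mean(0),4),'n',len(P))
def blobs(mask,minn=30):
    n,l,st,ce=cv2.connectedComponentsWithStats(mask.astype(np.uint8))
    return [l==i for i in range(1,n) if st[i,4]>=minn]
def analyse(img,d,m,E,box=(0.3,0.75,-0.5,0.4),minn=30):
    W=cloud(d,m,E); H=hsv(img); x,y,z=W[...,0],W[...,1],W[...,2]
    inb=(x>box[0])&(x<box[1])&(y>box[2])&(y<box[3])
    for b in blobs(inb&(z>0.05),minn): 
        top=np.nanpercentile(z[b],98); q=b&(z>np.nanpercentile(z[b],80)-0.012); rect(W[q],'tall z95=%.3f med=%.3f'%(np.nanpercentile(z[b],95),np.nanmedian(z[q])),0)
    brown=inb&(H[...,0]<22)&(H[...,1]>90)
    for b in blobs(brown,minn): rect(W[b],'brown zmed=%.3f'%np.nanmedian(z[b]),0)
    dark=inb&(H[...,2]<75)&(z>0.006)
    for b in blobs(dark,minn): rect(W[b],'dark zmed=%.3f'%np.nanmedian(z[b]),0)
E
python3 - <<'E'
from h import *
for c in ('top','scene'):
    f=np.load(c+'.npz'); m=r.camera_model(c); print(c); analyse(f['img'],f['d'],m,np.array(m['extrinsics']))
    W=f['W']; t=(W[...,2]>0.1)&(W[...,0]>0.6)&(W[...,1]<.4)&(W[...,0]<1); print('tall min x',np.nanpercentile(W[t][:,0],[1,50]),np.nanmax(W[t][:,2]))
E
```

```text
top
tall z95=0.072 med=0.068 c [ 0.7268 -0.3594] s [0.045 0.043] ang -81.7 mean [ 0.7269 -0.3593  0.0679] n 149
tall z95=0.085 med=0.082 c [0.6922 0.0304] s [0.056 0.052] ang 1.0 mean [0.6916 0.0301 0.0812] n 216
tall z95=0.101 med=0.097 c [ 0.6932 -0.0533] s [0.055 0.054] ang -57.6 mean [ 0.6919 -0.0533  0.0967] n 218
tall z95=0.072 med=0.068 c [ 0.6954 -0.1581] s [0.055 0.054] ang -43.2 mean [ 0.6957 -0.1577  0.0676] n 209
brown zmed=-0.001 c [0.4852 0.2647] s [0.308 0.136] ang 7.3 mean [ 0.482   0.2639 -0.0005] n 3232
brown zmed=0.042 c [0.583  0.0703] s [0.063 0.015] ang 73.7 mean [0.581  0.069  0.0392] n 88
brown zmed=0.043 c [ 0.5645 -0.1107] s [0.058 0.019] ang -69.0 mean [ 0.5608 -0.11    0.0403] n 87
brown zmed=0.025 c [ 0.5063 -0.2544] s [0.094 0.024] ang -11.1 mean [ 0.5032 -0.2543  0.0246] n 158
brown zmed=0.043 c [0.4413 0.0257] s [0.062 0.013] ang 69.0 mean [0.44   0.0244 0.0417] n 80
brown zmed=0.017 c [ 0.3539 -0.1368] s [0.079 0.014] ang -88.9 mean [ 0.3542 -0.1374  0.0169] n 113
dark zmed=0.067 c [ 0.7274 -0.3579] s [0.044 0.042] ang 1.0 mean [ 0.7279 -0.3545  0.065
[... 2067 characters left out ...]
8 -0.2695] s [0.055 0.01 ] ang -75.6 mean [ 0.3116 -0.2694  0.0256] n 69
dark zmed=0.014 c [0.4468 0.0262] s [0.085 0.056] ang 68.8 mean [0.4565 0.0269 0.0139] n 199
dark zmed=0.014 c [ 0.5663 -0.1092] s [0.089 0.057] ang -67.6 mean [ 0.5738 -0.1087  0.0153] n 281
dark zmed=0.014 c [0.5883 0.0691] s [0.08  0.052] ang 75.8 mean [0.5968 0.0691 0.0135] n 206
dark zmed=0.028 c [ 0.5864 -0.2728] s [0.062 0.029] ang 84.8 mean [ 0.5888 -0.2725  0.0257] n 152
dark zmed=0.098 c [ 0.6962 -0.0537] s [0.051 0.051] ang 26.9 mean [ 0.6986 -0.0523  0.0974] n 228
dark zmed=0.081 c [0.7052 0.0239] s [0.052 0.027] ang 50.5 mean [0.7066 0.02   0.0798] n 53
tall min x [0.61483021 0.85328576] 0.23885298640522368
```

```bash
cat >> h.py <<'E'
def Rdown(yd):
    y=np.array([np.cos(np.radians(yd)),np.sin(np.radians(yd)),0]); z=np.array([0,0,-1.]); return np.c_[np.cross(y,z),y,z]
def go(p,yd,start=None):
    """print shift/turn from current pose (or start=(pos,yd)) to p, closing direction yd deg"""
    o=r.get_obs()
    p0,R0=(np.array(o['tcp_pos']),R.from_rotvec(o['orientation']).as_matrix()) if start is None else (np.array(start[0]),Rdown(start[1]))
    s=R0.T@(np.array(p)-p0)/0.25; t=R.from_matrix(R0.T@Rdown(yd)).as_rotvec()/(np.pi/2)
    print('->',np.round(p,4),yd,'shift',np.round(s,3).tolist(),'turn',np.round(t,3).tolist()); return s,t
def state():
    o=r.get_obs(); M=R.from_rotvec(o['orientation']).as_matrix()
    print('t',round(float(o['clock']),2),'tcp',np.round(o['tcp_pos'],4),'ydir',round(np.degrees(np.arctan2(M[1,1],M[0,1])),2),'z',np.round(M[:,2],3),'F',np.round(o['contact_force'],1),'w',round(float(o['grip_width']),4),'gf',round(float(o['gripper_force']),1),'q',np.round(o['joints'],2))
E
python3 - <<'E'
from h import *
state()
for c in ('top','scene'):
    W=np.load(c+'.npz')['W']; t=(W[...,2]>0.11)&(W[...,0]<1)&(abs(W[...,1])<.25)&(W[...,0]>.4); P=W[t]; print(len(P),np.percentile(P[:,0],[0,2,10]),P[P[:,0].argsort()][:5])
go([0.692,0.030,0.27],0)
go([0.45,0.40,0.30],0)
E
```

```text
t 1.6 tcp [0.2243 0.6366 0.2503] ydir 70.59 z [ 0. -0. -1.] F [0.6 1.3 0.1] w 0.0854 gf 0.0 q [-1.34  0.48  0.02  1.56 -0.01  1.11 -0.08]
570 [0.80801075 0.80989359 0.81874214] [[ 0.80801075 -0.08791619  0.18890257]
 [ 0.8080547  -0.09354781  0.19658229]
 [ 0.8081822  -0.09111856  0.18862633]
 [ 0.80847524 -0.09434795  0.18807629]
 [ 0.80853128 -0.09294429  0.20298668]]
954 [0.80940472 0.81612182 0.82291281] [[ 0.80940472 -0.0882196   0.20393319]
 [ 0.80943787 -0.09083042  0.20452553]
 [ 0.80957677 -0.0934314   0.2053232 ]
 [ 0.81171544 -0.09625124  0.20432465]
 [ 0.81214721 -0.08579689  0.20304976]]
-> [0.692 0.03  0.27 ] 0 shift [-2.571, -1.667, -0.079] turn [-0.0, 0.0, 0.784]
-> [0.45 0.4  0.3 ] 0 shift [-1.166, -0.593, -0.199] turn [-0.0, 0.0, 0.784]
```

>>> servo_tool([
  [[-0.9,-0.4,-0.2],[0,0,0.784]],
  [[-0.9,-0.4,-0.2],[0,0,0.784]],
  [[-0.9,-0.4,-0.2],[0,0,0.784]],
  [[-0.9,-0.4,-0.2],[0,0,0.784]],
  [[-0.9,-0.4,-0.2],[0,0,0.784]],
  [[-0.9,-0.4,-0.2],[0,0,0.784]],
  [[-0.9,-0.4,-0.2],[0,0,0.784]],
  [[-0.9,-0.4,-0.2],[0,0,0.784]],
  [[-0.9,-0.4,-0.2],[0,0,0.784]],
], claw=1)

```text
clock: 2.5
tcp_pos: [0.4033, 0.4676, 0.3004]
orientation: [2.224, 2.219, 0.0]
contact_force: [0.4, 0.0, 0.2]
grip_width: -0.0002
gripper_force: 0.0
```

Run:
```python
from h import *
state(); go([0.56,0.23,0.28],0)
```

```text
t 2.5 tcp [0.4033 0.4676 0.3004] ydir -0.12 z [ 0.  0. -1.] F [0.4 0.  0.2] w -0.0002 gf 0.0 q [-1.22  0.35  0.34  1.66 -0.12  1.15 -0.85]
-> [0.56 0.23 0.28] 0 shift [-0.949, 0.629, 0.082] turn [0.0, -0.0, -0.001]
```

>>> servo_tool([
  [[-1,0.6,0.1],[0,0,0]],
  [[-1,0.6,0.1],[0,0,0]],
  [[-1,0.6,0.1],[0,0,0]],
  [[-1,0.6,0.1],[0,0,0]],
  [[-1,0.6,0.1],[0,0,0]],
  [[-1,0.6,0.1],[0,0,0]],
  [[-1,0.6,0.1],[0,0,0]],
])

```text
clock: 3.2
tcp_pos: [0.5564, 0.2098, 0.2754]
orientation: [2.227, 2.211, -0.002]
contact_force: [-0.3, -1.1, -0.1]
grip_width: 0.0002
gripper_force: 0.0
```

Run:
```python
from h import *
state(); go([0.62,0.030,0.30],0); print(r.camera_model('wrist')['hand_eye'], r.camera_model('wrist')['fx'])
```

```text
t 3.2 tcp [0.5564 0.2098 0.2754] ydir -0.41 z [ 0.002 -0.003 -1.   ] F [-0.3 -1.1 -0.1] w 0.0002 gf 0.0 q [-0.81  0.34  0.45  1.75 -0.16  1.09 -0.32]
-> [0.62 0.03 0.3 ] 0 shift [-0.718, 0.26, -0.096] turn [0.001, 0.002, -0.005]
[[-5.56088520e-04 -9.47844167e-01 -3.18733629e-01  8.19571941e-02]
 [ 9.99999746e-01 -6.69536980e-04  2.46376078e-04  1.22427897e-03]
 [-4.46930080e-04 -3.18733411e-01  9.47844298e-01 -1.23301252e-01]
 [ 0.00000000e+00  0.00000000e+00  0.00000000e+00  1.00000000e+00]] 268.7140758566653
```

>>> servo_tool([
  [[-0.75,0.56,0.2],[0,0,0]],
  [[-0.75,0.56,0.2],[0,0,0]],
  [[-0.75,0.56,0.2],[0,0,0]],
  [[-0.75,0.56,0.2],[0,0,0]],
  [[-0.75,0.56,0.2],[0,0,0]],
  [[-0.75,0.56,0.2],[0,0,0]],
  [[-0.75,0.56,0.2],[0,0,0]],
  [[-0.75,0.56,0.5],[0,0,0]],
  [[-0.75,0.56,0.5],[0,0,0]],
  [[-0.75,0.56,0.5],[0,0,0]],
  [[-0.75,0.56,0.5],[0,0,0]],
  [[-0.75,0.56,0.5],[0,0,0]],
])

```text
clock: 4.4
tcp_pos: [0.6948, 0.0311, 0.1527]
orientation: [2.218, 2.222, 0.005]
contact_force: [-0.1, -0.4, 0.2]
grip_width: 0.0
gripper_force: 0.0
```

Run:
```python
from h import *
state(); img,d,m,E=snap('wrist','w1'); analyse(img,d,m,E,box=(.4,.76,-.25,.2),minn=150)
for n in ('jar1',):
    print([(np.round(x['uv']),round(x['confidence'],2)) for x in r.boxes_of('wrist',n)])
go([0.693,0.030,0.108],0)
```

```text
t 4.4 tcp [0.6948 0.0311 0.1527] ydir 0.11 z [ 0.004  0.001 -1.   ] F [-0.1 -0.4  0.2] w 0.0 gf 0.0 q [-0.42  0.64  0.43  1.61 -0.31  0.96  0.11]
tall z95=0.085 med=0.082 c [0.7558 0.1646] s [0.02  0.005] ang -64.0 mean [0.7556 0.1634 0.0804] n 403
tall z95=0.226 med=0.219 c [0.696  0.0361] s [0.125 0.032] ang 0.1 mean [0.696  0.0429 0.2187] n 20189
brown zmed=0.045 c [0.578  0.0682] s [0.065 0.028] ang 75.6 mean [0.5884 0.0709 0.0393] n 1786
brown zmed=0.025 c [0.4496 0.0251] s [0.059 0.017] ang 84.9 mean [0.4514 0.0288 0.0253] n 887
brown zmed=0.034 c [ 0.6053 -0.034 ] s [0.178 0.028] ang 53.2 mean [ 0.5607 -0.0884  0.0343] n 588
dark zmed=0.014 c [0.586  0.0699] s [0.088 0.059] ang 75.6 mean [0.6022 0.0679 0.014 ] n 1967
dark zmed=0.013 c [0.449  0.0244] s [0.089 0.051] ang 68.9 mean [0.4619 0.0255 0.0135] n 2161
dark zmed=0.076 c [0.6986 0.0529] s [0.046 0.012] ang -9.3 mean [0.7005 0.0556 0.0764] n 189
dark zmed=0.210 c [ 0.6494 -0.0364] s [0.262 0.129] ang 47.6 mean [0.6907 0.0356 0.1995] n 37701
[(array([259., 319.]), 0.63), (array([254., 197.]), 0.58)]
-> [0.693 0.03  0.108] 0 shift [-0.003, -0.007, 0.178] turn [0.002, -0.0, 0.001]
```

>>> servo_tool([
  [[0,0,0.09],[0,0,0]],
  [[0,0,0.18],[0,0,0]],
  [[0,0,0.18],[0,0,0]],
  [[0,0,0.19],[0,0,0]],
  [[0,0,0.2],[0,0,0]],
  [[0,0,0.21],[0,0,0]],
  [[0,0,0.22],[0,0,0]],
  [[0,0,0.226],[0,0,0]],
  [[0,0,0.226],[0,0,0]],
  [[0,0,0.226],[0,0,0]],
])

```text
clock: 5.5
tcp_pos: [0.6946, 0.0301, 0.0954]
orientation: [2.22, 2.221, 0.003]
contact_force: [-1.3, -0.3, 6.6]
grip_width: 0.0002
gripper_force: 2.9
```

>>> servo_tool([
  [[0,0,0.006],[0,0,0]],
  [[0,0,0.012],[0,0,0]],
  [[0,0,0.018],[0,0,0]],
  [[0,0,0.024],[0,0,0]],
  [[0,0,0.024],[0,0,0]],
  [[0,0,0.024],[0,0,0]],
])

```text
clock: 6.1
tcp_pos: [0.6959, 0.03, 0.094]
orientation: [2.22, 2.22, 0.008]
contact_force: [-10.4, 0.5, 33.5]
grip_width: 0.0001
gripper_force: 16.5
```

>>> servo_tool([
  [[0,0,-0.1],[0,0,0]],
  [[0,0,-0.23],[0,0,0]],
  [[0,0,-0.23],[0,0,0]],
  [[-0.166,0,-0.23],[0,0,0]],
  [[-0.332,0,-0.23],[0,0,0]],
  [[-0.332,0,-0.23],[0,0,0]],
  [[-0.332,0,-0.23],[0,0,0]],
  [[-0.332,0,-0.16],[0,0,0]],
  [[-0.332,0,-0.13],[0,0,0]],
  [[-0.332,0,-0.12],[0,0,0]],
  [[-0.332,0,-0.11],[0,0,0]],
  [[-0.332,0,-0.1],[0,0,0]],
  [[-0.332,0,-0.09],[0,0,0]],
  [[-0.332,0,-0.084],[0,0,0]],
  [[-0.332,0,-0.078],[0,0,0]],
  [[-0.332,0,-0.072],[0,0,0]],
  [[-0.332,0,-0.066],[0,0,0]],
  [[-0.332,0,-0.06],[0,0,0]],
  [[-0.332,0,-0.06],[0,0,0]],
  [[-0.332,0,-0.06],[0,0,0]],
])

```text
clock: 8.1
tcp_pos: [0.6964, -0.0515, 0.1095]
orientation: [2.218, 2.221, 0.01]
contact_force: [-11.5, 3.7, 39.6]
grip_width: -0.0001
gripper_force: 19.4
```

>>> servo_tool([
  [[0,0,-0.08],[0,0,0]],
  [[0,0,-0.17],[0,0,0]],
  [[0,0,-0.17],[0,0,0]],
  [[-0.2,0,-0.17],[0,0,0]],
  [[-0.416,0.008,-0.17],[0,0,0]],
  [[-0.416,0.008,-0.17],[0,0,0]],
  [[-0.416,0.008,-0.17],[0,0,0]],
  [[-0.416,0.008,-0.05],[0,0,0]],
  [[-0.416,0.008,0.03],[0,0,0]],
  [[-0.416,0.008,0.045],[0,0,0]],
  [[-0.416,0.008,0.055],[0,0,0]],
  [[-0.416,0.008,0.065],[0,0,0]],
  [[-0.416,0.008,0.075],[0,0,0]],
  [[-0.416,0.008,0.085],[0,0,0]],
  [[-0.416,0.008,0.094],[0,0,0]],
  [[-0.416,0.008,0.102],[0,0,0]],
  [[-0.416,0.008,0.11],[0,0,0]],
  [[-0.416,0.008,0.118],[0,0,0]],
  [[-0.416,0.008,0.118],[0,0,0]],
  [[-0.416,0.008,0.118],[0,0,0]],
])

```text
clock: 10.1
tcp_pos: [0.6968, -0.1558, 0.079]
orientation: [2.22, 2.222, 0.006]
contact_force: [-10.5, 6.0, 29.4]
grip_width: 0.0004
gripper_force: 14.6
```

>>> servo_tool([
  [[0,0,-0.15],[0,0,0]],
  [[0,0,-0.35],[0,0,0]],
  [[0,0,-0.58],[0,0,0]],
  [[0,0,-0.58],[0,0,0]],
  [[0.1,-0.16,-0.58],[0,0,0.07]],
  [[0.2,-0.33,-0.58],[0,0,0.14]],
  [[0.31,-0.5,-0.58],[0,0,0.233]],
  [[0.42,-0.66,-0.58],[0,0,0.233]],
  [[0.53,-0.82,-0.58],[0,0,0.233]],
  [[0.63,-0.98,-0.58],[0,0,0.233]],
  [[0.63,-0.98,-0.58],[0,0,0.233]],
  [[0.63,-0.98,-0.58],[0,0,0.233]],
  [[0.63,-0.98,-0.58],[0,0,0.233]],
], claw=0.5)

```text
clock: 11.4
tcp_pos: [0.4518, 0.0003, 0.219]
orientation: [2.588, 1.779, 0.003]
contact_force: [-0.7, -0.2, 0.1]
grip_width: 0.0427
gripper_force: 0.0
```

```bash
cat >> h.py <<'E'
def tall(img,d,m,E,box):
    W=cloud(d,m,E); x,y,z=W.transpose(2,0,1); inb=(x>box[0])&(x<box[1])&(y>box[2])&(y<box[3])&(z>0.05)&(z<.11)
    for b in blobs(inb,30):
        q=b&(z>np.nanpercentile(z[b],80)-0.012); rect(W[q],'jar top %.4f'%np.nanmedian(z[q]),0)
E
python3 - <<'E'
from h import *
state()
for c in ('top','scene'):
    s=snap(c,c+'2'); print(c); tall(*s,(.6,.76,-.25,.1))
img,d,m,E=snap('wrist','w2'); analyse(img,d,m,E,box=(.38,.66,-.2,.15),minn=150)
E
```

```text
t 11.4 tcp [4.518e-01 3.000e-04 2.190e-01] ydir -20.97 z [ 0.002  0.    -1.   ] F [-0.7 -0.2  0.1] w 0.0427 gf 0.0 q [-0.66  0.15  0.59  2.13 -0.11  0.89 -0.38]
top
jar top 0.0886 c [ 0.6922 -0.0532] s [0.054 0.053] ang -89.1 mean [ 0.6921 -0.0536  0.0884] n 215
jar top 0.0734 c [0.691  0.0305] s [0.055 0.052] ang 1.0 mean [0.6913 0.0299 0.0732] n 211
jar top 0.0583 c [ 0.6958 -0.1572] s [0.055 0.053] ang 1.2 mean [ 0.6953 -0.1575  0.0583] n 208
scene
jar top 0.0896 c [ 0.6934 -0.0515] s [0.056 0.053] ang -3.6 mean [ 0.696  -0.0521  0.0894] n 246
jar top 0.0743 c [0.6933 0.0319] s [0.056 0.054] ang -67.3 mean [0.6953 0.0313 0.074 ] n 243
jar top 0.0593 c [ 0.6982 -0.1569] s [0.054 0.054] ang -3.6 mean [ 0.6994 -0.1563  0.0592] n 242
tall z95=0.293 med=0.285 c [0.4547 0.0043] s [0.131 0.033] ang -21.1 mean [0.4574 0.0109 0.2847] n 18825
brown zmed=0.045 c [0.585  0.0717] s [0.065 0.018] ang 70.9 mean [0.5822 0.0705 0.0402] n 1305
brown zmed=0.045 c [0.4424 0.024 ] s [0.062 0.016] ang 66.3 mean [0.4443 0.027  0.0443] n 695
brown zmed=0.045 c [ 0.5656 -0.1112] s [0.062 0.016] ang -66.8 mean [ 0.5619 -0.1042  0.0419] n 614
dark zmed=0.013 c [0.5617 0.0815] s [0.094 0.036] ang 53.6 mean [0.5666 0.087  0.0125] n 378
dark zmed=0.014 c [0.6037 0.0632] s [0.061 0.023] ang 69.2 mean [0.607  0.0624 0.0141] n 581
dark zmed=0.014 c [0.4286 0.0474] s [0.07  0.031] ang 50.8 mean [0.4281 0.0462 0.0133] n 363
dark zmed=0.014 c [0.4545 0.0211] s [0.087 0.035] ang 69.5 mean [0.4603 0.0212 0.0142] n 1013
dark zmed=0.013 c [ 0.564  -0.1104] s [0.089 0.059] ang -68.6 mean [ 0.5503 -0.1138  0.0134] n 984
dark zmed=0.014 c [ 0.5848 -0.1106] s [0.073 0.023] ang -65.4 mean [ 0.5857 -0.1141  0.0137] n 693
dark zmed=0.276 c [0.4545 0.0036] s [0.131 0.034] ang -21.3 mean [0.4564 0.0084 0.2719] n 34839
```

View pics/w2.png

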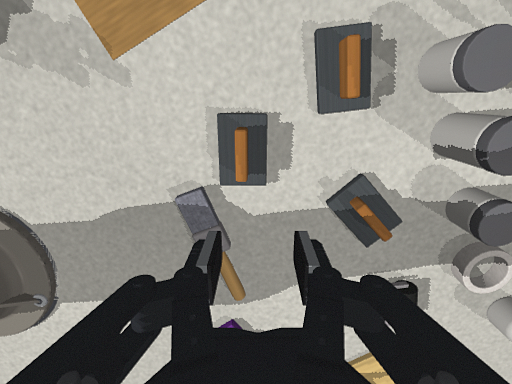

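The wrist picture shows weight B at (242,150), A at (345,68) and C at (364,208). All jars are closed, and their measured tops are 0.059, 0.074 and 0.089 m, so the lids are home. I'll start with weight B.

>>> servo_tool([
  [[0.082,-0.067,0.1],[0,0,0]],
  [[0.082,-0.067,0.25],[0,0,0]],
  [[0.082,-0.067,0.4],[0,0,0]],
  [[0.082,-0.067,0.5],[0,0,0]],
  [[0.082,-0.067,0.6],[0,0,0]],
  [[0.082,-0.067,0.66],[0,0,0]],
  [[0.082,-0.067,0.7],[0,0,0]],
  [[0.082,-0.067,0.72],[0,0,0]],
  [[0.082,-0.067,0.72],[0,0,0]],
  [[0.082,-0.067,0.72],[0,0,0]],
])

```text
clock: 12.55
tcp_pos: [0.4428, 0.0256, 0.0388]
orientation: [2.588, 1.78, 0.001]
contact_force: [0.5, 0.4, 0.3]
grip_width: 0.0425
gripper_force: 0.0
```

>>> servo_tool([
  [[0,0,0],[0,0,0]],
  [[0,0,0],[0,0,0]],
  [[0,0,0],[0,0,0]],
  [[0,0,0],[0,0,0]],
  [[0,0,0],[0,0,0]],
  [[0,0,0],[0,0,0]],
], claw=1, squeeze=40)

```text
clock: 13.15
tcp_pos: [0.4427, 0.0259, 0.039]
orientation: [2.588, 1.781, 0.002]
contact_force: [-0.8, 0.2, 5.8]
grip_width: 0.013
gripper_force: 40.5
```

Run:
```python
from h import *
state()
u=np.array([np.cos(np.radians(7.3)),np.sin(np.radians(7.3)),0]); c=np.array([.4855,.265,0])
for k in (-.095,0,.095): print(np.round(c+k*u,4))
go(c-.095*u+[0,0,.039],7.3)
```

```text
t 13.15 tcp [0.4427 0.0259 0.039 ] ydir -20.94 z [ 0.001  0.001 -1.   ] F [-0.8  0.2  5.8] w 0.013 gf 40.5 q [-0.51  0.48  0.38  2.27 -0.41  0.45 -0.17]
[0.3913 0.2529 0.    ]
[0.4855 0.265  0.    ]
[0.5797 0.2771 0.    ]
-> [0.3913 0.2529 0.039 ] 7.3 shift [0.775, -0.516, 0.0] turn [0.001, -0.0, -0.314]
```

>>> servo_tool([
  [[0.03,-0.02,0.002],[0,0,-0.01]],
  [[0.08,-0.053,0.002],[0,0,-0.03]],
  [[0.13,-0.087,0.002],[0,0,-0.05]],
  [[0.18,-0.12,0.002],[0,0,-0.07]],
  [[0.23,-0.153,0.002],[0,0,-0.09]],
  [[0.28,-0.187,0.002],[0,0,-0.11]],
  [[0.33,-0.22,0.002],[0,0,-0.13]],
  [[0.38,-0.253,0.002],[0,0,-0.15]],
  [[0.43,-0.287,0.002],[0,0,-0.17]],
  [[0.48,-0.32,0.002],[0,0,-0.19]],
  [[0.53,-0.353,0.002],[0,0,-0.21]],
  [[0.58,-0.387,0.002],[0,0,-0.23]],
  [[0.63,-0.42,0.002],[0,0,-0.25]],
  [[0.68,-0.453,0.002],[0,0,-0.27]],
  [[0.72,-0.48,0.002],[0,0,-0.29]],
  [[0.75,-0.5,0.002],[0,0,-0.305]],
  [[0.77,-0.513,0.002],[0,0,-0.312]],
  [[0.775,-0.516,0.002],[0,0,-0.314]],
  [[0.775,-0.516,0.002],[0,0,-0.314]],
  [[0.775,-0.516,0.002],[0,0,-0.314]],
])

```text
clock: 15.15
tcp_pos: [0.3922, 0.2523, 0.0389]
orientation: [2.075, 2.357, 0.003]
contact_force: [0.9, -4.2, 12.1]
grip_width: 0.0136
gripper_force: 41.5
```

Run:
```python
from h import *
state()
```

```text
t 15.15 tcp [0.3922 0.2523 0.0389] ydir 7.26 z [ 0.002  0.001 -1.   ] F [ 0.9 -4.2 12.1] w 0.0136 gf 41.5 q [-0.94  0.49  0.29  2.21 -0.3   0.47 -0.29]
```

>>> servo_tool([
  [[0,0,0],[0,0,0]],
  [[0,0,0],[0,0,0]],
  [[0,0,0],[0,0,0]],
  [[0,0,0],[0,0,0]],
  [[0,0,-0.1],[0,0,0]],
  [[0,0,-0.25],[0,0,0]],
  [[0,0,-0.4],[0,0,0]],
  [[-0.12,0.07,-0.55],[0,0,0.03]],
  [[-0.24,0.14,-0.64],[0,0,0.06]],
  [[-0.36,0.21,-0.64],[0,0,0.09]],
  [[-0.48,0.28,-0.64],[0,0,0.12]],
  [[-0.6,0.35,-0.64],[0,0,0.15]],
  [[-0.72,0.42,-0.64],[0,0,0.18]],
  [[-0.84,0.48,-0.64],[0,0,0.21]],
  [[-0.965,0.555,-0.64],[0,0,0.259]],
  [[-0.965,0.555,-0.64],[0,0,0.259]],
  [[-0.965,0.555,-0.64],[0,0,0.259]],
  [[-0.965,0.555,-0.64],[0,0,0.259]],
], claw=0.5)

```text
clock: 16.95
tcp_pos: [0.5586, 0.0323, 0.1974]
orientation: [-2.506, -1.893, 0.001]
contact_force: [-0.7, -0.9, 0.7]
grip_width: 0.0429
gripper_force: 0.0
```

Run:
```python
from h import *
state()
for c in ('top','wrist'):
    s=snap(c); print(c); analyse(*s,box=(.35,.66,-.2,.34),minn=40)
go([0.585,0.0705,0.039],-15)
```

```text
t 16.95 tcp [0.5586 0.0323 0.1974] ydir -15.88 z [-0.001  0.001 -1.   ] F [-0.7 -0.9  0.7] w 0.0429 gf 0.0 q [-0.64  0.39  0.6   1.92 -0.28  0.91 -0.18]
top
tall z95=0.708 med=0.693 c [0.3824 0.0523] s [0.083 0.065] ang 89.9 mean [0.3758 0.0494 0.6935] n 1393
brown zmed=-0.001 c [0.4916 0.265 ] s [0.295 0.138] ang 7.6 mean [ 0.5103  0.2668 -0.0006] n 2495
brown zmed=0.044 c [ 0.5646 -0.1103] s [0.059 0.019] ang -68.2 mean [ 0.5609 -0.1104  0.0411] n 86
brown zmed=0.043 c [0.3928 0.2541] s [0.068 0.017] ang -82.9 mean [0.3912 0.2502 0.0414] n 87
brown zmed=0.016 c [ 0.3556 -0.137 ] s [0.079 0.01 ] ang -89.0 mean [ 0.3559 -0.1379  0.0172] n 88
dark zmed=0.636 c [0.4727 0.0371] s [0.252 0.097] ang -4.1 mean [0.4552 0.039  0.6303] n 4811
dark zmed=0.013 c [ 0.5623 -0.1113] s [0.089 0.06 ] ang -68.4 mean [ 0.5603 -0.1102  0.0153] n 370
dark zmed=0.013 c [0.3921 0.2499] s [0.091 0.06 ] ang -82.9 mean [0.3914 0.2475 0.0138] n 380
dark zmed=0.016 c [ 0.3622 -0.0376] s [0.038 0.021] ang -88.9 mean [ 0.3603 -0.0387  0.0159] n 69
wrist
tall z95=0.272 med=0.263 c [0.5613 0.0369] s [0.133 0.033] 
[... 289 characters left out ...]
g 75.4 mean [0.5846 0.0705 0.0443] n 806
brown zmed=0.044 c [ 0.5617 -0.058 ] s [0.152 0.024] ang 86.9 mean [ 0.5613 -0.0955  0.0412] n 564
brown zmed=0.017 c [ 0.4335 -0.0694] s [0.274 0.017] ang 53.9 mean [ 0.3696 -0.1571  0.027 ] n 155
dark zmed=0.014 c [0.3975 0.2315] s [0.059 0.052] ang 7.1 mean [0.4088 0.2304 0.0185] n 2504
dark zmed=0.014 c [0.5851 0.0701] s [0.087 0.059] ang 75.5 mean [0.5898 0.0746 0.0137] n 1828
dark zmed=0.254 c [ 0.4935 -0.0524] s [0.279 0.227] ang 5.4 mean [0.5607 0.0367 0.2417] n 36318
dark zmed=0.209 c [0.5873 0.0359] s [0.003 0.002] ang -49.8 mean [0.5872 0.0359 0.209 ] n 62
-> [0.585  0.0705 0.039 ] -15 shift [0.174, 0.061, 0.634] turn [-0.001, -0.0, -0.009]
```

>>> servo_tool([
  [[0.174,0.061,0.1],[0,0,-0.015]],
  [[0.174,0.061,0.25],[0,0,-0.015]],
  [[0.174,0.061,0.4],[0,0,-0.015]],
  [[0.174,0.061,0.5],[0,0,-0.015]],
  [[0.174,0.061,0.57],[0,0,-0.015]],
  [[0.174,0.061,0.61],[0,0,-0.015]],
  [[0.174,0.061,0.634],[0,0,-0.015]],
  [[0.174,0.061,0.634],[0,0,-0.015]],
  [[0.174,0.061,0.634],[0,0,-0.015]],
])

```text
clock: 17.95
tcp_pos: [0.5865, 0.069, 0.0401]
orientation: [2.486, 1.92, 0.002]
contact_force: [1.3, 0.1, -0.3]
grip_width: 0.0425
gripper_force: 0.0
```

>>> servo_tool([
  [[0,0,0],[0,0,0]],
  [[0,0,0],[0,0,0]],
  [[0,0,0],[0,0,0]],
  [[0,0,0],[0,0,0]],
  [[0,0,0],[0,0,0]],
  [[0,0,0],[0,0,0]],
], claw=1)

```text
clock: 18.55
tcp_pos: [0.5859, 0.0691, 0.04]
orientation: [-2.486, -1.92, -0.001]
contact_force: [-2.1, -0.1, 6.0]
grip_width: 0.0134
gripper_force: 27.1
```

Run:
```python
from h import *
state(); go([.58,.277,.039],7.3)
```

```text
t 18.55 tcp [0.5859 0.0691 0.04  ] ydir -14.63 z [ 0.     0.001 -1.   ] F [-2.1 -0.1  6. ] w 0.0134 gf 27.1 q [-0.55  0.66  0.44  1.93 -0.45  0.65 -0.08]
-> [0.58  0.277 0.039] 7.3 shift [0.799, -0.233, 0.005] turn [-0.0, -0.001, -0.244]
```

>>> servo_tool([
  [[0.03,-0.009,0.004],[0,0,-0.01]],
  [[0.08,-0.023,0.004],[0,0,-0.025]],
  [[0.13,-0.038,0.004],[0,0,-0.04]],
  [[0.18,-0.052,0.004],[0,0,-0.055]],
  [[0.23,-0.067,0.004],[0,0,-0.07]],
  [[0.28,-0.082,0.004],[0,0,-0.085]],
  [[0.33,-0.096,0.004],[0,0,-0.1]],
  [[0.38,-0.111,0.004],[0,0,-0.115]],
  [[0.43,-0.125,0.004],[0,0,-0.13]],
  [[0.48,-0.14,0.004],[0,0,-0.146]],
  [[0.53,-0.155,0.004],[0,0,-0.161]],
  [[0.58,-0.169,0.004],[0,0,-0.177]],
  [[0.63,-0.184,0.004],[0,0,-0.192]],
  [[0.68,-0.198,0.004],[0,0,-0.207]],
  [[0.73,-0.213,0.004],[0,0,-0.222]],
  [[0.77,-0.225,0.004],[0,0,-0.235]],
  [[0.79,-0.23,0.004],[0,0,-0.241]],
  [[0.799,-0.233,0.004],[0,0,-0.244]],
  [[0.799,-0.233,0.004],[0,0,-0.244]],
  [[0.799,-0.233,0.004],[0,0,-0.244]],
])

```text
clock: 20.55
tcp_pos: [0.5822, 0.2752, 0.0401]
orientation: [2.075, 2.355, 0.003]
contact_force: [1.3, -5.1, 9.5]
grip_width: 0.0131
gripper_force: 39.3
```

Run:
```python
from h import *
state()
for c in ('top',):
    s=snap(c); print(c); analyse(*s,box=(.35,.66,-.2,.34),minn=40)
```

```text
t 20.55 tcp [0.5822 0.2752 0.0401] ydir 7.24 z [ 0.003 -0.001 -1.   ] F [ 1.3 -5.1  9.5] w 0.0131 gf 39.3 q [-0.8   0.71  0.37  1.79 -0.36  0.71 -0.11]
top
tall z95=0.664 med=0.641 c [0.3828 0.2266] s [0.088 0.065] ang 90.0 mean [0.3787 0.2196 0.6441] n 1403
brown zmed=-0.000 c [0.4928 0.2569] s [0.296 0.145] ang 5.5 mean [0.4784 0.2515 0.0072] n 1775
brown zmed=0.043 c [ 0.5646 -0.1109] s [0.059 0.019] ang -68.3 mean [ 0.561  -0.1102  0.0406] n 86
brown zmed=0.043 c [0.3929 0.2541] s [0.068 0.017] ang -83.4 mean [0.3913 0.2502 0.0412] n 84
brown zmed=0.017 c [ 0.3556 -0.1363] s [0.079 0.01 ] ang -88.8 mean [ 0.3558 -0.1376  0.0175] n 89
dark zmed=0.550 c [0.4827 0.2476] s [0.286 0.103] ang 12.0 mean [0.4664 0.2323 0.5046] n 4804
dark zmed=0.013 c [ 0.5618 -0.111 ] s [0.089 0.06 ] ang -68.2 mean [ 0.56   -0.1096  0.0145] n 367
dark zmed=0.013 c [0.3919 0.25  ] s [0.091 0.06 ] ang -83.0 mean [0.3913 0.2476 0.0132] n 378
dark zmed=0.016 c [ 0.3621 -0.0392] s [0.035 0.02 ] ang -88.8 mean [ 0.3602 -0.043   0.0158] n 50
```

>>> servo_tool([
  [[0,0,0],[0,0,0]],
  [[0,0,0],[0,0,0]],
  [[0,0,0],[0,0,0]],
  [[0,0,0],[0,0,0]],
  [[0,0,-0.1],[0,0,0]],
  [[0,0,-0.25],[0,0,0]],
  [[0,0,-0.4],[0,0,0]],
  [[-0.15,0,-0.55],[0,0,-0.02]],
  [[-0.3,-0.02,-0.64],[0,0,-0.05]],
  [[-0.45,-0.04,-0.64],[0,0,-0.08]],
  [[-0.6,-0.06,-0.64],[0,0,-0.11]],
  [[-0.75,-0.1,-0.64],[0,0,-0.14]],
  [[-0.9,-0.14,-0.64],[0,0,-0.16]],
  [[-1,-0.18,-0.64],[0,0,-0.162]],
], claw=0.5)

```text
clock: 22.0
tcp_pos: [0.5669, 0.0198, 0.1984]
orientation: [1.761, 2.601, -0.001]
contact_force: [1.0, -0.1, 0.9]
grip_width: 0.0426
gripper_force: 0.0
```

>>> servo_tool([
  [[-0.14,0.03,0],[0,0,0]],
  [[-0.28,0.06,0],[0,0,0]],
  [[-0.42,0.09,0],[0,0,0]],
  [[-0.56,0.12,0],[0,0,0]],
  [[-0.56,0.12,0],[0,0,0]],
  [[-0.56,0.12,0],[0,0,0]],
  [[-0.56,0.12,0],[0,0,0]],
])

```text
clock: 22.7
tcp_pos: [0.6469, -0.0942, 0.1979]
orientation: [-1.756, -2.603, -0.0]
contact_force: [0.6, -0.4, -0.1]
grip_width: 0.0429
gripper_force: 0.0
```

Run:
```python
from h import *
state()
for c in ('top','wrist'):
    s=snap(c,c+'3'); print(c); analyse(*s,box=(.35,.66,-.32,.34),minn=40)
go([0.564,-0.1105,0.039],21.8)
```

```text
t 22.7 tcp [ 0.6469 -0.0942  0.1979] ydir 21.98 z [-0.001  0.001 -1.   ] F [ 0.6 -0.4 -0.1] w 0.0429 gf 0.0 q [-0.28  0.53  0.46  1.68 -0.27  1.    0.66]
top
tall z95=0.746 med=0.731 c [ 0.3832 -0.0081] s [0.106 0.066] ang 89.2 mean [ 0.3787 -0.0111  0.7333] n 1946
brown zmed=-0.001 c [0.4902 0.2652] s [0.297 0.136] ang 7.5 mean [ 0.4918  0.263  -0.0005] n 2103
brown zmed=0.042 c [0.5808 0.2759] s [0.065 0.014] ang -83.1 mean [0.5796 0.2726 0.0397] n 93
brown zmed=0.025 c [ 0.5068 -0.2531] s [0.094 0.024] ang -9.1 mean [ 0.504  -0.254   0.0243] n 150
brown zmed=0.043 c [0.3928 0.2539] s [0.067 0.017] ang -82.8 mean [0.3912 0.2504 0.0409] n 84
brown zmed=0.018 c [ 0.3556 -0.1422] s [0.07 0.01] ang -88.9 mean [ 0.3556 -0.1418  0.0178] n 80
dark zmed=0.677 c [ 0.5031 -0.0544] s [0.347 0.103] ang -16.4 mean [ 0.4668 -0.0405  0.6689] n 6359
dark zmed=0.012 c [0.5822 0.273 ] s [0.09  0.064] ang -83.4 mean [0.5797 0.2706 0.0131] n 337
dark zmed=0.027 c [ 0.5817 -0.2731] s [0.061 0.032] ang 77.6 mean [ 0.5798 -0.2727  0.0261] n 156
dark zmed=0.013 c [0.392  0.2499] s [0.091 0.06 ] ang -82.8 mean [0.3915 0.2479 0.0138] n 383
wrist
tall z95=0.274 med=0.265 c [ 0.6257 -0.0952] s [0.087 0.025] ang 31.7 mean [ 0.6266 -0.0888  0.2652] n 12720
brown zmed=0.014 c [ 0.3647 -0.136 ] s [0.084 0.008] ang -87.1 mean [ 0.3647 -0.1312  0.0131] n 864
brown zmed=0.045 c [ 0.5608 -0.1133] s [0.061 0.024] ang -68.0 mean [ 0.5662 -0.1079  0.0403] n 1061
brown zmed=0.025 c [ 0.5025 -0.2532] s [0.109 0.039] ang -3.6 mean [ 0.5075 -0.2513  0.0226] n 1821
dark zmed=0.011 c [ 0.376  -0.0536] s [0.077 0.006] ang -88.2 mean [ 0.3767 -0.052   0.0112] n 627
dark zmed=0.014 c [ 0.5651 -0.1102] s [0.088 0.06 ] ang -68.1 mean [ 0.5692 -0.1143  0.0149] n 2253
dark zmed=0.258 c [ 0.5979 -0.1682] s [0.228 0.063] ang 73.0 mean [ 0.6202 -0.0981  0.2478] n 22554
-> [ 0.564  -0.1105  0.039 ] 21.8 shift [0.062, -0.333, 0.637] turn [-0.0, -0.001, 0.002]
```

>>> servo_tool([
  [[0.03,-0.16,0],[0,0,0]],
  [[0.061,-0.33,0],[0,0,0]],
  [[0.061,-0.33,0.1],[0,0,0]],
  [[0.061,-0.33,0.25],[0,0,0]],
  [[0.061,-0.33,0.4],[0,0,0]],
  [[0.061,-0.33,0.5],[0,0,0]],
  [[0.061,-0.33,0.57],[0,0,0]],
  [[0.061,-0.33,0.61],[0,0,0]],
  [[0.061,-0.33,0.637],[0,0,0]],
  [[0.061,-0.33,0.637],[0,0,0]],
  [[0.061,-0.33,0.637],[0,0,0]],
])

```text
clock: 23.9
tcp_pos: [0.5657, -0.1122, 0.0398]
orientation: [1.758, 2.602, 0.001]
contact_force: [-0.2, -0.1, 0.2]
grip_width: 0.0425
gripper_force: 0.0
```

>>> servo_tool([
  [[0,0,0],[0,0,0]],
  [[0,0,0],[0,0,0]],
  [[0,0,0],[0,0,0]],
  [[0,0,0],[0,0,0]],
  [[0,0,0],[0,0,0]],
  [[0,0,0],[0,0,0]],
], claw=1)

```text
clock: 24.5
tcp_pos: [0.5655, -0.1124, 0.0399]
orientation: [1.759, 2.602, 0.001]
contact_force: [-0.0, 0.5, 6.3]
grip_width: 0.0134
gripper_force: 41.0
```

Run:
```python
from h import *
state(); go([.50,.05,.039],14); go([.487,.20,.039],7.3,([.50,.05,.039],14)); go([.487,.2645,.039],7.3,([.50,.05,.039],14))
```

```text
t 24.5 tcp [ 0.5655 -0.1124  0.0399] ydir 21.89 z [ 0.001  0.    -1.   ] F [-0.   0.5  6.3] w 0.0134 gf 41.0 q [-0.19  0.63  0.36  1.96 -0.37  0.62  0.8 ]
-> [0.5   0.05  0.039] 14 shift [0.701, -0.001, 0.003] turn [0.001, 0.0, 0.088]
-> [0.487 0.2   0.039] 7.3 shift [0.595, 0.095, 0.0] turn [0.0, 0.0, 0.074]
-> [0.487  0.2645 0.039 ] 7.3 shift [0.845, 0.157, 0.0] turn [0.0, 0.0, 0.074]
```

>>> servo_tool([
  [[0.03,0,0.003],[0,0,0.004]],
  [[0.08,0,0.003],[0,0,0.01]],
  [[0.13,0,0.003],[0,0,0.016]],
  [[0.18,0,0.003],[0,0,0.022]],
  [[0.23,0,0.003],[0,0,0.028]],
  [[0.28,0,0.003],[0,0,0.034]],
  [[0.33,0,0.003],[0,0,0.04]],
  [[0.38,0,0.003],[0,0,0.046]],
  [[0.43,0,0.003],[0,0,0.052]],
  [[0.48,0,0.003],[0,0,0.06]],
  [[0.53,0,0.003],[0,0,0.066]],
  [[0.58,0,0.003],[0,0,0.072]],
  [[0.63,0,0.003],[0,0,0.08]],
  [[0.67,0,0.003],[0,0,0.086]],
  [[0.69,0,0.003],[0,0,0.088]],
  [[0.7,0,0.003],[0,0,0.088]],
  [[0.7,0,0.003],[0,0,0.088]],
])

```text
clock: 26.2
tcp_pos: [0.5023, 0.0493, 0.0398]
orientation: [1.933, 2.471, 0.004]
contact_force: [1.6, -3.1, 10.7]
grip_width: 0.0131
gripper_force: 41.7
```

Run:
```python
from h import *
state(); go([.487,.20,.039],7.3); go([.487,.2645,.039],7.3)
```

```text
t 26.2 tcp [0.5023 0.0493 0.0398] ydir 13.92 z [ 0.005 -0.    -1.   ] F [ 1.6 -3.1 10.7] w 0.0131 gf 41.7 q [-0.55  0.55  0.41  2.13 -0.43  0.53  0.42]
-> [0.487 0.2   0.039] 7.3 shift [0.6, 0.086, 0.003] turn [0.003, 0.001, 0.074]
-> [0.487  0.2645 0.039 ] 7.3 shift [0.85, 0.148, 0.003] turn [0.003, 0.001, 0.074]
```

>>> servo_tool([
  [[0.03,0.004,0],[0,0,0.004]],
  [[0.08,0.011,0],[0,0,0.01]],
  [[0.13,0.018,0],[0,0,0.016]],
  [[0.18,0.025,0],[0,0,0.022]],
  [[0.23,0.032,0],[0,0,0.028]],
  [[0.28,0.04,0],[0,0,0.034]],
  [[0.33,0.047,0],[0,0,0.04]],
  [[0.38,0.054,0],[0,0,0.046]],
  [[0.43,0.061,0],[0,0,0.052]],
  [[0.48,0.068,0],[0,0,0.06]],
  [[0.53,0.076,0],[0,0,0.066]],
  [[0.58,0.083,0],[0,0,0.07]],
  [[0.63,0.095,0],[0,0,0.074]],
  [[0.68,0.106,0],[0,0,0.074]],
  [[0.73,0.118,0],[0,0,0.074]],
  [[0.78,0.13,0],[0,0,0.074]],
  [[0.83,0.143,0],[0,0,0.074]],
  [[0.85,0.148,0],[0,0,0.074]],
  [[0.85,0.148,0],[0,0,0.074]],
  [[0.85,0.148,0],[0,0,0.074]],
])

```text
clock: 28.2
tcp_pos: [0.4862, 0.2652, 0.0398]
orientation: [2.075, 2.357, 0.005]
contact_force: [1.1, -2.1, 11.4]
grip_width: 0.0131
gripper_force: 41.8
```

Run:
```python
from h import *
state(); s=snap('top'); analyse(*s,box=(.35,.66,.15,.34),minn=40)
```

```text
t 28.2 tcp [0.4862 0.2652 0.0398] ydir 7.26 z [ 0.003  0.001 -1.   ] F [ 1.1 -2.1 11.4] w 0.0131 gf 41.8 q [-0.97  0.62  0.47  2.02 -0.48  0.6  -0.05]
tall z95=0.598 med=0.578 c [0.3748 0.2363] s [0.078 0.049] ang 89.8 mean [0.37   0.2314 0.5796] n 750
brown zmed=-0.000 c [0.4909 0.2652] s [0.298 0.135] ang 7.3 mean [0.4833 0.2433 0.0032] n 1219
brown zmed=0.043 c [0.5586 0.2417] s [0.101 0.039] ang 46.3 mean [0.5754 0.2601 0.0651] n 71
brown zmed=0.044 c [0.3927 0.2541] s [0.067 0.017] ang -83.2 mean [0.3912 0.2502 0.0415] n 82
dark zmed=0.453 c [0.4781 0.2607] s [0.269 0.095] ang 7.5 mean [0.4454 0.2391 0.4038] n 3396
dark zmed=0.013 c [0.3919 0.25  ] s [0.09 0.06] ang -82.5 mean [0.3913 0.2479 0.0135] n 377
```

>>> servo_tool([
  [[0,0,0],[0,0,0]],
  [[0,0,0],[0,0,0]],
  [[0,0,0],[0,0,0]],
  [[0,0,0],[0,0,0]],
  [[0,0,-0.1],[0,0,0]],
  [[0,0,-0.25],[0,0,0]],
  [[0,0,-0.4],[0,0,0]],
  [[-0.1,0,-0.6],[0,0,0.06]],
  [[-0.25,0,-0.8],[0,0,0.12]],
  [[-0.4,0,-0.95],[0,0,0.2]],
  [[-0.55,0,-0.95],[0,0,0.28]],
  [[-0.7,0,-0.95],[0,0,0.36]],
  [[-0.85,0,-0.95],[0,0,0.44]],
  [[-1,0,-0.95],[0,0,0.52]],
  [[-1,0,-0.95],[0,0,0.6]],
  [[-1,0,-0.95],[0,0,0.6]],
], claw=0.5)

```text
clock: 29.85
tcp_pos: [0.5161, 0.0162, 0.2757]
orientation: [2.922, 1.154, -0.001]
contact_force: [-0.5, 0.7, -1.6]
grip_width: 0.0429
gripper_force: 0.0
```

Run:
```python
from h import *
state(); s=snap('scene');  analyse(*s,box=(.35,.66,.15,.34),minn=40)
s=snap('wrist');  analyse(*s,box=(.35,.66,.15,.34),minn=100)
go([.48,-.335,.28],-103)
```

```text
t 29.85 tcp [0.5161 0.0162 0.2757] ydir -46.9 z [-0. -0. -1.] F [-0.5  0.7 -1.6] w 0.0429 gf 0.0 q [-0.98  0.28  1.01  1.95 -0.27  1.06 -0.67]
brown zmed=0.002 c [0.4916 0.2654] s [0.295 0.137] ang 7.4 mean [0.5078 0.262  0.01  ] n 1500
dark zmed=0.014 c [0.3942 0.2502] s [0.088 0.058] ang -82.4 mean [0.4054 0.2455 0.0143] n 194
dark zmed=0.014 c [0.4904 0.266 ] s [0.089 0.053] ang -84.2 mean [0.4987 0.2627 0.0145] n 217
dark zmed=0.014 c [0.5866 0.2736] s [0.087 0.054] ang -84.8 mean [0.5943 0.2688 0.0145] n 246
brown zmed=0.001 c [0.472  0.2621] s [0.26  0.141] ang 7.1 mean [0.4652 0.2489 0.0079] n 10991
dark zmed=0.014 c [0.4883 0.266 ] s [0.09  0.059] ang -82.8 mean [0.5038 0.2577 0.0144] n 1502
dark zmed=0.012 c [0.5743 0.2285] s [0.029 0.004] ang 4.0 mean [0.5741 0.228  0.0112] n 101
dark zmed=0.014 c [0.4681 0.2771] s [0.064 0.012] ang -80.4 mean [0.4678 0.2808 0.0141] n 359
dark zmed=0.014 c [0.3951 0.2503] s [0.09  0.059] ang -82.9 mean [0.4081 0.2418 0.0148] n 1513
-> [ 0.48  -0.335  0.28 ] -103 shift [-1.078, 0.924, -0.018] turn [-0.0, 0.0, 0.629]
```

>>> servo_tool([
  [[-0.1,0.085,0],[0,0,0.05]],
  [[-0.22,0.19,0],[0,0,0.12]],
  [[-0.34,0.29,0],[0,0,0.19]],
  [[-0.46,0.4,0],[0,0,0.26]],
  [[-0.58,0.5,0],[0,0,0.33]],
  [[-0.7,0.61,0],[0,0,0.4]],
  [[-0.82,0.71,0],[0,0,0.47]],
  [[-0.94,0.82,0],[0,0,0.54]],
  [[-1,0.9,0],[0,0,0.61]],
  [[-1,0.92,0],[0,0,0.629]],
  [[-1,0.92,0],[0,0,0.629]],
  [[-1,0.92,0],[0,0,0.629]],
  [[-1,0.92,0],[0,0,0.629]],
])

```text
clock: 31.25
tcp_pos: [0.4928, -0.3197, 0.2755]
orientation: [-3.12, 0.357, 0.0]
contact_force: [0.4, 0.1, -0.4]
grip_width: 0.043
gripper_force: 0.0
```

```bash
cat >> h.py <<'E'
def marks(cam,m,E,names):
    for n,z in names:
        for x in r.mark_of(cam,n)[:2]: print(cam,n,round(x['confidence'],2),np.round(x['uv']),np.round(ray(x['uv'],z,m,E),4))
NM=[('brayer_grip',.016),('brayer_roller',.016),('brayer_tail',.016),('cradle_roller',.0386),('cradle_tail',.0386),('cradle',0)]
E
python3 - <<'E'
from h import *
state(); 
for c in ('wrist','top','scene'):
    s=snap(c,c+'4'); marks(c,s[2],s[3],NM); analyse(*s,box=(.43,.66,-.48,-.2),minn=60)
E
```

```text
t 31.25 tcp [ 0.4928 -0.3197  0.2755] ydir -103.05 z [-0.     0.001 -1.   ] F [ 0.4  0.1 -0.4] w 0.043 gf 0.0 q [-0.34  0.54  1.15  1.79 -0.53  1.17 -0.81]
wrist brayer_grip 0.77 [211. 142.] [ 0.5316 -0.2598  0.016 ]
wrist brayer_grip 0.45 [337. 157.] [ 0.4692 -0.4315  0.016 ]
wrist brayer_roller 0.92 [209. 103.] [ 0.5819 -0.2726  0.016 ]
wrist brayer_roller 0.24 [30. 54.] [ 0.6926 -0.0647  0.016 ]
wrist brayer_tail 0.6 [216. 174.] [ 0.4836 -0.2541  0.016 ]
wrist cradle_roller 0.63 [305.  87.] [ 0.5731 -0.3992  0.0386]
wrist cradle_tail 0.77 [334. 157.] [ 0.4762 -0.4226  0.0386]
wrist cradle 0.91 [317. 120.] [ 0.5249 -0.4146  0.    ]
tall z95=0.054 med=0.052 c [ 0.4771 -0.4424] s [0.016 0.007] ang 10.0 mean [ 0.4773 -0.4423  0.0524] n 72
tall z95=0.054 med=0.053 c [ 0.469  -0.4043] s [0.016 0.007] ang 12.2 mean [ 0.4694 -0.4043  0.0526] n 67
tall z95=0.350 med=0.342 c [ 0.4988 -0.3211] s [0.133 0.033] ang 77.0 mean [ 0.5061 -0.3227  0.3417] n 18826
brown zmed=0.008 c [ 0.5224 -0.4132] s [0.156 0.084] ang 11.7 mean [ 0.5274 -0.4119  0.0123] n 6613
brown zmed=0.027 c [ 0.5092 -0.2581] 
[... 1581 characters left out ...]
0.4001  0.0386]
scene cradle_roller 0.65 [237. 240.] [ 0.7253 -0.0481  0.0386]
scene cradle_tail 0.97 [126. 185.] [ 0.4693 -0.4185  0.0386]
scene cradle 0.9 [133. 204.] [ 0.5269 -0.3977  0.    ]
tall z95=0.650 med=0.636 c [ 0.4688 -0.2824] s [0.15  0.093] ang -55.9 mean [ 0.4833 -0.2758  0.6364] n 2107
brown zmed=0.026 c [ 0.5104 -0.255 ] s [0.091 0.019] ang -14.1 mean [ 0.5098 -0.2537  0.0251] n 136
brown zmed=0.009 c [ 0.5222 -0.4116] s [0.149 0.076] ang 11.9 mean [ 0.5315 -0.4086  0.0135] n 704
dark zmed=0.557 c [ 0.4921 -0.2874] s [0.188 0.096] ang -74.3 mean [ 0.5109 -0.2947  0.5158] n 4583
dark zmed=0.028 c [ 0.5855 -0.2726] s [0.062 0.029] ang 80.4 mean [ 0.5888 -0.2724  0.0254] n 153
```

View pics/wrist4.png

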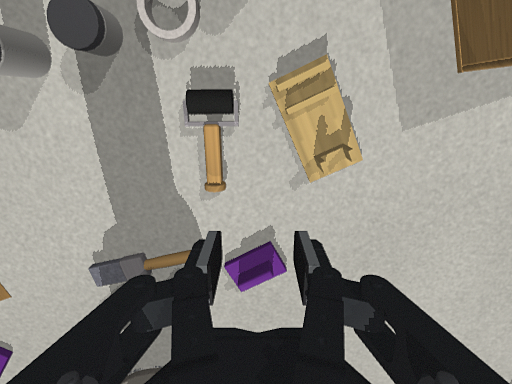

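```bash
cat > prof.py <<'E'
from h import *
def prof(c,o,a,hw=.03,rng=(-.085,.086)):
    s=snap(c); W=cloud(s[1],s[2],s[3]).reshape(-1,3); a=np.radians(a)
    D=W[:,:2]-o; X=D@[np.cos(a),np.sin(a)]; Y=D@[-np.sin(a),np.cos(a)]; Z=W[:,2]
    print(c,'profile along x (mm): z med')
    out=[]
    for b in np.arange(rng[0],rng[1],.004):
        q=(abs(X-b)<.002)&(abs(Y)<hw)&(Z<.2); out.append('%d:%.0f'%(b*1000,np.nanpercentile(Z[q],80)*1000 if q.sum()>3 else -1))
    print(' '.join(out)); return X,Y,Z
E
python3 - <<'E'
from prof import *
for c in ('wrist','scene'):
    X,Y,Z=prof(c,np.array([.525,-.4125]),11.9)
    for lab,q in (('tines',(Z>.040)&(Z<.06)&(X<-.03)&(X>-.09)&(abs(Y)<.05)),('ribs',(Z>.022)&(Z<.034)&(X>0.01)&(X<.09)&(abs(Y)<.045)),('base',(Z>.004)&(Z<.012)&(abs(X)<.09)&(abs(Y)<.05))):
        if q.sum(): print(lab,q.sum(),'x',np.round(np.percentile(X[q],[1,50,99])*1e3,1),'y',np.round(np.percentile(Y[q],[1,50,99])*1e3,1),'z',np.round(np.median(Z[q])*1e3,1))
X,Y,Z=prof('wrist',np.array([.5284,-.2603]),-13,.009,(-.08,.086))
for b in (-.05,-.03,-.01,.01,.055):
    q=(abs(X-b)<.003)&(abs(Y)<.05)&(Z>.018); print(b,'y',np.round(np.percentile(Y[q],[2,98])*1e3,1),'z',np.median(Z[q]))
E
```

```text
wrist profile along x (mm): z med
-85:0 -81:8 -77:8 -73:8 -68:8 -64:9 -60:52 -56:52 -52:52 -48:52 -44:35 -40:8 -36:8 -32:8 -28:8 -24:8 -20:8 -16:8 -12:8 -8:8 -4:8 0:8 3:8 7:8 11:8 15:8 19:8 23:8 27:28 31:28 35:28 39:8 43:8 47:8 51:8 55:8 59:28 63:29 67:28 71:8 75:8 79:1 83:0
tines 194 x [-61.5 -51.5 -45. ] y [-23.2 -16.   22.9] z 52.2
ribs 737 x [26.9 58.9 66.7] y [-34.8  -0.5  34.2] z 27.7
base 5339 x [-79.8   1.7  73.7] y [-41.6  -0.   41.2] z 7.7
scene profile along x (mm): z med
-85:-1 -81:9 -77:-1 -73:-1 -68:10 -64:50 -60:42 -56:51 -52:28 -48:36 -44:25 -40:9 -36:9 -32:9 -28:9 -24:10 -20:9 -16:9 -12:10 -8:9 -4:9 0:10 3:9 7:10 11:10 15:-1 19:-1 23:-1 27:28 31:25 35:25 39:10 43:12 47:-1 51:-1 55:-1 59:29 63:26 67:20 71:8 75:6 79:1 83:1
tines 30 x [-65.  -51.3 -46.7] y [-21.4   1.5  24.5] z 51.0
ribs 128 x [24.9 56.2 65.8] y [-33.3   1.1  35.6] z 26.6
base 591 x [-81.6  -8.4  73.6] y [-40.7   3.6  43.1] z 7.9
wrist profile along x (mm): z med
-80:1 -76:-1 -72:-1 -67:31 -63:32 -59:31 -55:27 -51:27 -47:27 -43:27 -39:28 -35:28 -31:28 -27:27 -23:27 -19:28 -15:27 -11:27 -7:27 -3:27 0:28 4:27 8:27 12:27 16:28 20:27 24:27 28:25 32:19 36:1 40:16 44:26 48:30 52:32 56:32 60:32 64:31 68:28 72:24 76:0 80:1 84:1
-0.05 y [-12.7   8.7] z 0.02642487037702229
-0.03 y [-46.5   0.1] z 0.31900436966270707
-0.01 y [-46.3  -4.7] z 0.32934410251441293
0.01 y [-12.6   9. ] z 0.02659662169278537
0.055 y [-36.5  33.6] z 0.03125037007491921
```

The wrist picture shows the brayer with its roller at (210,103) and handle down to (216,187), and the cradle at (317,120) with its fork at (334,157). The profiles fit the cradle's stated geometry. Grasping the brayer next.

Run:
```python
from h import *
state(); go([.529,-.2622,.10],-103); go([.529,-.2622,.0225],-103)
go([.517,-.4142,.105],-78.1,([.529,-.2622,.105],-103))
```

```text
t 32.45 tcp [ 0.4922 -0.3216  0.2758] ydir -103.29 z [-0. -0. -1.] F [-0.1 -0.8  0.4] w 0.0427 gf 0.0 q [-0.33  0.54  1.16  1.79 -0.53  1.17 -0.82]
-> [ 0.529  -0.2622  0.1   ] -103 shift [0.089, -0.265, 0.703] turn [0.0, 0.0, -0.003]
-> [ 0.529  -0.2622  0.0225] -103 shift [0.089, -0.265, 1.013] turn [0.0, 0.0, -0.003]
-> [ 0.517  -0.4142  0.105 ] -78.1 shift [0.09, 0.603, 0.0] turn [0.0, 0.0, -0.277]
```

>>> servo_tool([
  [[0.045,-0.13,0.1],[0,0,0]],
  [[0.089,-0.265,0.25],[0,0,0]],
  [[0.089,-0.265,0.4],[0,0,0]],
  [[0.089,-0.265,0.55],[0,0,0]],
  [[0.089,-0.265,0.65],[0,0,0]],
  [[0.089,-0.265,0.7],[0,0,0]],
  [[0.089,-0.265,0.7],[0,0,0]],
  [[0.089,-0.265,0.7],[0,0,0]],
])

```text
clock: 33.25
tcp_pos: [0.5296, -0.2629, 0.1018]
orientation: [3.12, -0.364, 0.002]
contact_force: [-0.0, 0.2, 1.2]
grip_width: 0.0425
gripper_force: 0.0
```

Run:
```python
from prof import *
state()
X,Y,Z=prof('wrist',np.array([.529,-.2622]),-13,.009,(-.08,.086))
for b in (-.05,.055):
    q=(abs(X-b)<.003)&(abs(Y)<.05)&(Z>.018)&(Z<.04); print(b,'y',np.round(np.percentile(Y[q],[2,98])*1e3,1),'z',np.median(Z[q]))
go([.529,-.2622,.0225],-103)
```

```text
t 33.25 tcp [ 0.5296 -0.2629  0.1018] ydir -103.31 z [ 0.001 -0.001 -1.   ] F [-0.   0.2  1.2] w 0.0425 gf 0.0 q [-0.3   0.73  0.94  1.92 -0.77  0.89 -0.77]
wrist profile along x (mm): z med
-80:-1 -76:-1 -72:-1 -67:31 -63:31 -59:31 -55:26 -51:27 -47:27 -43:27 -39:27 -35:27 -31:27 -27:27 -23:27 -19:27 -15:27 -11:27 -7:27 -3:27 0:27 4:27 8:27 12:172 16:170 20:179 24:27 28:23 32:16 36:1 40:-1 44:27 48:30 52:32 56:32 60:32 64:30 68:27 72:21 76:0 80:0 84:0
-0.05 y [-10.2  10.6] z 0.026560249952825632
0.055 y [-35.3  35.6] z 0.031210466509541332
-> [ 0.529  -0.2622  0.0225] -103 shift [-0.005, -0.003, 0.319] turn [0.0, -0.001, -0.003]
```

Centred to within a millimetre, so I'll descend and grip.

>>> servo_tool([
  [[0,0,0.1],[0,0,0]],
  [[0,0,0.18],[0,0,0]],
  [[0,0,0.25],[0,0,0]],
  [[0,0,0.29],[0,0,0]],
  [[0,0,0.315],[0,0,0]],
  [[0,0,0.315],[0,0,0]],
  [[0,0,0.315],[0,0,0]],
])

```text
clock: 34.0
tcp_pos: [0.5294, -0.2626, 0.0226]
orientation: [3.12, -0.364, 0.001]
contact_force: [0.3, 0.2, -0.6]
grip_width: 0.0428
gripper_force: 0.0
```

>>> servo_tool([
  [[0,0,0],[0,0,0]],
  [[0,0,0],[0,0,0]],
  [[0,0,0],[0,0,0]],
  [[0,0,0],[0,0,0]],
  [[0,0,0],[0,0,0]],
  [[0,0,0],[0,0,0]],
], claw=1, squeeze=80)

```text
clock: 34.6
tcp_pos: [0.5296, -0.2625, 0.0229]
orientation: [3.12, -0.364, 0.002]
contact_force: [-1.4, 0.8, 6.1]
grip_width: 0.0208
gripper_force: 78.3
```

Run:
```python
from h import *
state(); go([.517,-.4142,.105],-78.1,([.529,-.2622,.0225],-103))
```

```text
t 34.6 tcp [ 0.5296 -0.2625  0.0229] ydir -103.29 z [ 0.001 -0.    -1.   ] F [-1.4  0.8  6.1] w 0.0208 gf 78.3 q [-0.22  0.83  0.81  1.95 -0.88  0.77 -0.68]
-> [ 0.517  -0.4142  0.105 ] -78.1 shift [0.09, 0.603, -0.33] turn [0.0, 0.0, -0.277]
```

>>> servo_tool([
  [[0,0,-0.03],[0,0,0]],
  [[0,0,-0.1],[0,0,0]],
  [[0,0,-0.2],[0,0,0]],
  [[0,0,-0.28],[0,0,0]],
  [[0.01,0.06,-0.28],[0,0,-0.03]],
  [[0.02,0.12,-0.28],[0,0,-0.06]],
  [[0.03,0.18,-0.28],[0,0,-0.09]],
  [[0.04,0.25,-0.28],[0,0,-0.12]],
  [[0.05,0.32,-0.28],[0,0,-0.15]],
  [[0.06,0.39,-0.28],[0,0,-0.18]],
  [[0.07,0.46,-0.28],[0,0,-0.21]],
  [[0.08,0.53,-0.28],[0,0,-0.24]],
  [[0.088,0.59,-0.28],[0,0,-0.27]],
  [[0.09,0.604,-0.28],[0,0,-0.28]],
  [[0.09,0.604,-0.28],[0,0,-0.28]],
  [[0.09,0.604,-0.28],[0,0,-0.28]],
  [[0.09,0.604,-0.28],[0,0,-0.28]],
])

```text
clock: 36.3
tcp_pos: [0.5167, -0.413, 0.092]
orientation: [-3.124, -0.327, 0.0]
contact_force: [-0.0, 0.7, -2.4]
grip_width: 0.0204
gripper_force: 78.4
```

Run:
```python
from prof import *
state()
s=snap('wrist','w5'); W=cloud(s[1],s[2],s[3]).reshape(-1,3); a=np.radians(11.9); D=W[:,:2]-[.5268,-.4121]
X=D@[np.cos(a),np.sin(a)]; Y=D@[-np.sin(a),np.cos(a)]; Z=W[:,2]
q=(Z>.075)&(Z<.115)&(abs(X)<.12)&(abs(Y)<.05)
for b in (-.075,-.065,-.055,-.045,-.035,.03,.045,.055):
    k=q&(abs(X-b)<.003)
    if k.sum()>5: print(b,'y',np.round(np.percentile(Y[k],[2,98])*1e3,1),'z',np.round(np.percentile(Z[k],[50,95]),4))
print('x',np.percentile(X[q],[1,99]))
go([.517,-.4142,.0452],-78.1)
```

```text
t 36.3 tcp [ 0.5167 -0.413   0.092 ] ydir -78.05 z [-0.     0.001 -1.   ] F [-0.   0.7 -2.4] w 0.0204 gf 78.4 q [ 0.06  0.77  0.78  1.75 -0.67  0.91 -0.23]
-0.055 y [-10.2  11.4] z [0.0952 0.096 ]
-0.045 y [-10.   11.1] z [0.0954 0.0964]
-0.035 y [-9.8 10.9] z [0.0954 0.0963]
0.03 y [-35.5  37.4] z [0.0897 0.0935]
0.045 y [-34.8  36.6] z [0.1001 0.1012]
0.055 y [-27.4  29.6] z [0.0972 0.0991]
x [-0.04944823  0.06098238]
-> [ 0.517  -0.4142  0.0452] -78.1 shift [0.0, 0.004, 0.187] turn [-0.0, 0.0, 0.001]
```

View pics/w5.png

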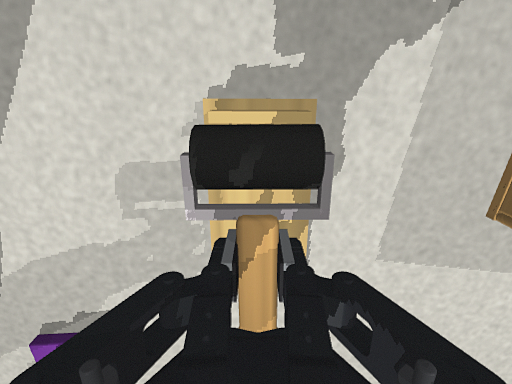

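The wrist picture shows the roller at (257,157) centred over the cradle, with the handle in line. I'll lower it now.

>>> servo_tool([
  [[0,0.003,0.03],[0,0,0]],
  [[0,0.003,0.07],[0,0,0]],
  [[0,0.003,0.11],[0,0,0]],
  [[0,0.003,0.14],[0,0,0]],
  [[0,0.003,0.16],[0,0,0]],
  [[0,0.003,0.17],[0,0,0]],
  [[0,0.003,0.18],[0,0,0]],
  [[0,0.003,0.187],[0,0,0]],
  [[0,0.003,0.187],[0,0,0]],
  [[0,0.003,0.187],[0,0,0]],
])

```text
clock: 37.35
tcp_pos: [0.5166, -0.4152, 0.0456]
orientation: [3.124, 0.326, 0.001]
contact_force: [0.5, 0.2, -1.5]
grip_width: 0.0203
gripper_force: 78.5
```

```bash
cat > seat.py <<'E'
from h import *
state()
for c in ('wrist','scene'):
    s=snap(c,c+'6'); W=cloud(s[1],s[2],s[3]).reshape(-1,3); a=np.radians(11.9); D=W[:,:2]-[.5268,-.4121]
    X=D@[np.cos(a),np.sin(a)]; Y=D@[-np.sin(a),np.cos(a)]; Z=W[:,2]
    q=(Z>.03)&(Z<.075)&(abs(X)<.12)&(abs(Y)<.05); print(c)
    for b in (-.085,-.075,-.055,-.045,-.035,-.02,0,.03,.037,.045,.053):
        k=q&(abs(X-b)<.003)
        if k.sum()>5: print(b,'y',np.round(np.percentile(Y[k],[2,98])*1e3,1),'z',np.round(np.percentile(Z[k],[50,95]),4))
E
python3 seat.py
```

```text
t 37.35 tcp [ 0.5166 -0.4152  0.0456] ydir -78.1 z [ 0. -0. -1.] F [ 0.5  0.2 -1.5] w 0.0203 gf 78.5 q [ 0.09  0.83  0.73  1.76 -0.72  0.84 -0.19]
wrist
-0.055 y [-16.5   9.4] z [0.0484 0.0494]
-0.045 y [-17.1   8.6] z [0.049  0.0499]
-0.035 y [-11.9   8.8] z [0.049 0.05 ]
-0.02 y [-13.3  10.2] z [0.0492 0.0639]
0 y [-34.6  31. ] z [0.0555 0.0741]
0.03 y [-37.6  35.1] z [0.0455 0.0482]
0.037 y [-36.9  34.5] z [0.0517 0.0533]
0.045 y [-36.8  34.1] z [0.0538 0.0547]
0.053 y [-29.7  27.4] z [0.0517 0.0535]
scene
-0.02 y [-12.2  19.8] z [0.0492 0.0672]
0 y [-37.5  26.3] z [0.0528 0.074 ]
0.03 y [-36.6  36.5] z [0.044  0.0502]
0.037 y [-35.8  37.1] z [0.052  0.0542]
0.045 y [-27.2  35.8] z [0.0532 0.0563]
0.053 y [-26.9  29.5] z [0.0497 0.0546]
```

>>> servo_tool([
  [[0,0,0.003],[0,0,0]],
  [[0,0,0.006],[0,0,0]],
  [[0,0,0.006],[0,0,0]],
  [[0,0,0.006],[0,0,0]],
])

```text
clock: 37.85
tcp_pos: [0.5167, -0.4153, 0.0451]
orientation: [-3.125, -0.326, -0.002]
contact_force: [-1.9, 2.2, 8.5]
grip_width: 0.0203
gripper_force: 80.0
```

>>> servo_tool([
  [[0,0,0],[0,0,0]],
  [[0,0,0],[0,0,0]],
  [[0,0,0],[0,0,0]],
  [[0,0,0],[0,0,0]],
  [[0,0,0],[0,0,0]],
  [[0,0,-0.05],[0,0,0]],
  [[0,0,-0.15],[0,0,0]],
  [[0,0,-0.3],[0,0,0]],
  [[0,0,-0.45],[0,0,0]],
  [[0,0,-0.6],[0,0,0]],
  [[0,0,-0.75],[0,0,0]],
  [[0,0,-0.8],[0,0,0]],
  [[0,0,-0.8],[0,0,0]],
], claw=0.5)

```text
clock: 39.15
tcp_pos: [0.517, -0.4161, 0.2465]
orientation: [3.122, 0.325, 0.006]
contact_force: [-0.2, -0.6, -0.5]
grip_width: 0.0426
gripper_force: 0.0
```

```bash
python3 seat.py
python3 - <<'E'
from h import *
for c in ('top','scene'):
    s=snap(c,c+'7'); print(c); tall(*s,(.6,.76,-.4,.1)); analyse(*s,box=(.33,.66,.1,.36),minn=40)
E
```

```text
t 39.15 tcp [ 0.517  -0.4161  0.2465] ydir -78.1 z [ 0.004 -0.002 -1.   ] F [-0.2 -0.6 -0.5] w 0.0426 gf 0.0 q [-0.02  0.62  0.92  1.63 -0.53  1.16 -0.33]
wrist
-0.075 y [-16.9  13.8] z [0.0514 0.0538]
-0.055 y [-22.5  21.8] z [0.0494 0.0534]
-0.045 y [-22.5  21.9] z [0.0479 0.0516]
-0.035 y [-12.4   9.1] z [0.0485 0.0495]
-0.02 y [-12.3   9. ] z [0.0486 0.0497]
0 y [-12.1   8.7] z [0.0486 0.0499]
0.03 y [-37.3  35. ] z [0.0432 0.048 ]
0.037 y [-36.   33.7] z [0.0514 0.0534]
0.045 y [-36.8  34.4] z [0.0537 0.0548]
0.053 y [-30.   27.5] z [0.0515 0.0533]
scene
-0.075 y [-14.4  12.9] z [0.0476 0.0535]
-0.055 y [-21.1  24.5] z [0.0478 0.0534]
-0.045 y [-10.9  18.7] z [0.0453 0.0504]
-0.035 y [-6.7 10.5] z [0.0488 0.0523]
-0.02 y [-9. 11.] z [0.0484 0.0513]
0 y [-7.3 10.6] z [0.0487 0.0502]
0.03 y [-35.7  37.1] z [0.0427 0.0501]
0.037 y [-35.9  36.9] z [0.0523 0.0546]
0.045 y [-34.1  36.2] z [0.053  0.0565]
0.053 y [-27.1  29.2] z [0.0496 0.0544]
top
jar top 0.0685 c [ 0.7285 -0.36  ] s [0.047 0.044] ang -45.3 mean [ 0.7278 -0.3592  0.0681] n 159
jar top 0.0881 c [ 0.6924 -0.0534] s [0.0
[... 981 characters left out ...]
mean [ 0.6961 -0.0522  0.0891] n 248
jar top 0.0748 c [0.6935 0.0311] s [0.055 0.054] ang -87.5 mean [0.6952 0.031  0.0745] n 241
jar top 0.0595 c [ 0.6983 -0.157 ] s [0.054 0.054] ang 84.0 mean [ 0.6996 -0.1565  0.0592] n 244
jar top 0.0697 c [ 0.7292 -0.3587] s [0.047 0.046] ang -27.4 mean [ 0.7312 -0.3581  0.0691] n 207
brown zmed=0.002 c [0.4849 0.2643] s [0.306 0.137] ang 7.2 mean [0.5021 0.2634 0.0093] n 1603
dark zmed=0.014 c [0.399  0.2513] s [0.089 0.053] ang -86.5 mean [0.4074 0.2464 0.0146] n 178
dark zmed=0.014 c [0.4896 0.2668] s [0.089 0.056] ang -84.6 mean [0.4992 0.2618 0.0145] n 215
dark zmed=0.014 c [0.588  0.2734] s [0.089 0.054] ang -88.1 mean [0.5945 0.2684 0.0145] n 249
```

>>> servo_tool([
  [[0,0,-0.1],[0,0,0]],
  [[0,0,-0.1],[0,0,0]],
  [[0,0,-0.1],[0,0,0]],
  [[0,0,-0.1],[0,0,0]],
  [[0,0,-0.1],[0,0,0]],
  [[0,0,-0.1],[0,0,0]],
  [[0,0,-0.1],[0,0,0]],
  [[0,0,-0.1],[0,0,0]],
  [[0,0,-0.1],[0,0,0]],
  [[0,0,-0.1],[0,0,0]],
  [[0,0,-0.1],[0,0,0]],
  [[0,0,-0.1],[0,0,0]],
  [[0,0,-0.1],[0,0,0]],
  [[0,0,-0.1],[0,0,0]],
  [[0,0,-0.1],[0,0,0]],
  [[0,0,-0.1],[0,0,0]],
  [[0,0,-0.1],[0,0,0]],
  [[0,0,-0.1],[0,0,0]],
  [[0,0,-0.1],[0,0,0]],
  [[0,0,-0.1],[0,0,0]],
])

```text
clock: 41.35
tcp_pos: [0.5164, -0.4151, 0.2688]
orientation: [-3.125, -0.326, 0.0]
contact_force: [0.2, 0.1, 0.1]
grip_width: 0.0424
gripper_force: 0.0
```

Run:
```python
from h import *
s=snap('top','top8'); analyse(*s,box=(.33,.66,.1,.36),minn=40)
cv2.imwrite('pics/top8c.png',cv2.resize(cv2.imread('pics/top8.png')[90:320,100:430],(792,552),interpolation=cv2.INTER_CUBIC)); state()
```

```text
brown zmed=-0.000 c [0.4853 0.2647] s [0.308 0.136] ang 7.5 mean [ 4.805e-01  2.618e-01 -4.000e-04] n 1841
brown zmed=0.042 c [0.5838 0.2779] s [0.068 0.023] ang -80.3 mean [0.5798 0.273  0.0385] n 98
brown zmed=0.043 c [0.487  0.2695] s [0.067 0.02 ] ang -83.1 mean [0.4841 0.2665 0.0402] n 88
brown zmed=0.043 c [0.3927 0.2539] s [0.068 0.017] ang -82.3 mean [0.3914 0.2506 0.0407] n 86
dark zmed=0.013 c [0.5817 0.2732] s [0.09  0.061] ang -83.0 mean [0.5799 0.2708 0.0131] n 331
dark zmed=0.013 c [0.4853 0.2655] s [0.09  0.061] ang -81.9 mean [0.4842 0.263  0.0131] n 357
dark zmed=0.012 c [0.3918 0.2499] s [0.09 0.06] ang -83.3 mean [0.3915 0.2476 0.0134] n 380
t 41.4 tcp [ 0.5164 -0.4151  0.2688] ydir -78.09 z [ 0.  0. -1.] F [-1.3  0.7 -0.7] w 0.0425 gf 0.0 q [-0.03  0.6   0.94  1.61 -0.51  1.2  -0.35]
```

View pics/top8c.png

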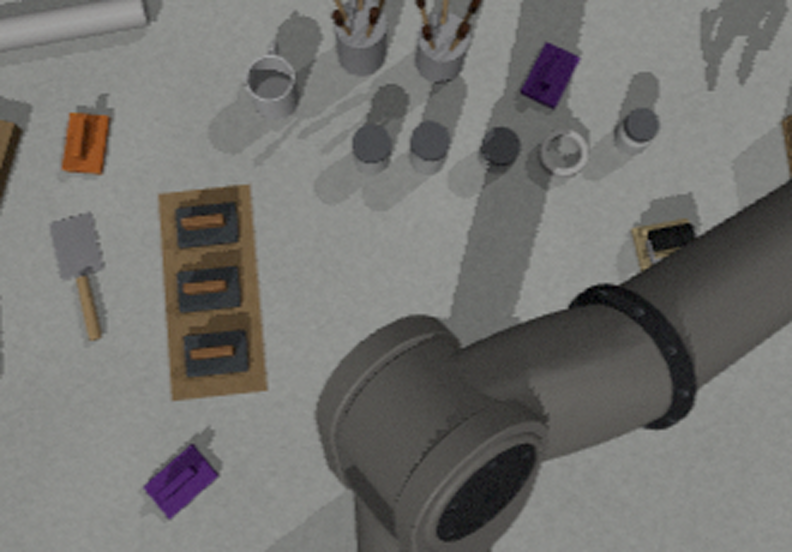

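The three weights lie square on the blotter at about (208,223), (210,288) and (216,352). The roller is on the cradle's ribs at (670,237), and the jars and bystanders are undisturbed. Handing in.

```bash
python3 -c "
from bench import r
print(r.hand_in())"
```

```text
the job is handed in; nothing more can be done
None
```

The job is handed in: all three lids measured fully home, the three weights present lie flat and square on the blotter, and the brayer is seated in its cradle; the jars stand as found, and I saw no other item moved.

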